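# Tip the fallen stroke-trainer post back up into the rack

## Task

The post with the orange ball has fallen over in front of the rack. Tip it up by its ball end, letting its foot pivot on the table rather than carrying it through the air, and ease it upright without letting it topple or drop; then slide it back to stand in its own place under the shelf edge, in line with the orange tab, its square foot flush against the stop rail. Let go of it, and leave the other posts, the red bat, the bottle and the tape roll as they are.

Things in the scene. Friction and masses are not known exactly. Their poses are not given: they have to be found in the camera images.
- post: The fallen stroke-trainer post: a 60 x 60 x 14 mm square dark iron foot, a 16 mm diameter bright shaft, and a 40 mm diameter ball fixed on top (orange); 150 mm long, 0.27 to 0.45 kg, mostly foot. Origin: centre of the foot's underside; z along the shaft to the ball; x, y parallel to the foot's sides. It lies with the ball towards the robot, underside towards the rail, its -x side down.
- post_ball (a point): Centre of the orange ball (radius 20 mm), on the post's axis 130 mm from the foot's underside; it starts resting on the table. Pinched lightly between two fingers it lets the post swing about the line between them. A standing post topples if pushed near the ball; pushed at the foot it slides.
- post_foot (a point): Centre of the underside of the fallen post's foot (same point as the post's origin). Tipping the post up pivots it about the underside's edge at the post's x = -30 mm, that edge staying on the table; its x axis ends pointing towards the rail. Sliding the standing post takes about 2 to 6 N at the foot.
- rack: Fixed open riser shelf with an aluminium stop rail, 24 mm high, 14 mm thick, 500 mm long. Origin: on the table, middle of the rail's face on the robot's side; x points away from the robot, square to that face; y along the rail; z up. A post standing flush at the rail has its axis at x = -30 mm.
- shelf_edge (a point): Middle of the lower front edge of the rack's plywood shelf (153 mm deep, 500 mm long, 16 mm thick), 205 mm above the table and at x = -12 mm of the rack; the shelf's legs are at its two ends. It begins only 18 mm behind the axis of a post at the rail: a gripper pointing straight down on the ball there would hit the shelf; lean its body 20 to 30 degrees or more back towards the robot.
- tab_orange: Orange plate, 40 x 50 x 3 mm, fixed on the shelf's top at its front edge; its y position along the rack marks the orange post's place (one of three places 130 mm apart). Origin: centre of its underside, 221 mm above the table; axes parallel to the rack's.
- post_white: Like the fallen post (a 60 x 60 x 14 mm square dark iron foot, a 16 mm diameter bright shaft, and a 40 mm diameter ball fixed on top), with a white ball, standing at the rail below its white tab. Origin: centre of the foot's underside, z up the shaft. Leave alone.
- post_green: The same with a green ball, below the green tab. Leave alone.
- bat: Red table-tennis bat lying flat, blade 152 mm across, handle 100 mm along its -x. Origin: under the blade's centre. Leave alone.
- bottle: Blue drinks bottle, 64 mm diameter, 190 mm tall. Origin: centre of its underside. Leave alone.
- tape: Blue roll of edge tape lying flat, 90 mm diameter, 24 mm high. Origin: centre of its underside. Leave alone.
Things that resemble listed ones, but are neither listed nor needed, are in the scene too. What is shaped like the post but purple or turquoise is not meant.

How it is judged:
By the outcome, as a careful person would: the job done as asked, in the order asked, and still so for the second after the job is handed in, with the robot touching nothing.
It also fails if it takes over 64 s, if anything falls off the work surface, if the arm or the gripper's body presses on something with over 40 N, if the wrist force passes 120 N, or if a joint passes its speed limit or range.

## Robot

A 7-joint arm with a two-finger parallel gripper is mounted at the origin on the work surface. World frame = base frame: x ahead of the robot, y to its left, z up, the work surface at z = 0. Lengths are in mm, angles in rad, forces in N, time in s.
With the tool pointing down it reaches from about 400 to 875 mm from the base axis. Payload 4.4 kg.
Tool frame: the origin (TCP) lies at the very end of the fingers, on their centre line; the grasp point (between the pads) lies 19 mm behind it; z points along the fingers, y is the direction in which the jaws open and shut (so a half turn about z gives the same grasp; the last joint's range is limited). The gripper opens to 85 mm and grips with 20 to 120 N. Pads are 22 mm wide; open, the fingers measure 114 mm over their backs; the gripper's body (76 mm by 85 mm) begins 54 mm behind the grasp point. The pads swing forward as they close: fully open they stand 13 mm farther back than shut.
Start: joints at [-1.276, 0.628, 0.038, 1.517, -0.027, 0.996, -0.02], TCP at [229.442, 608.173, 231.313] pointing down, gripper open.
Joint ranges: [-3.06, 3.06], [-0.37, 2.12], [-1.25, 1.32], [0.18, 2.47], [-1.1, 4.24], [0.23, 1.98], [-2.94, 2.94]. Speed limits (rad/s): [2.57, 2.57, 3.14, 3.14, 3.14, 3.14, 3.14].

## Interface

Orientations are given as [roll, pitch, yaw] about the fixed x, y, z axes, in that order (R = Rz(yaw) Ry(pitch) Rx(roll)).
In Python, from cell import read_state, get_image, finish_job gives the robot as it stands.
- The arm moves only by the tool carry_out, never from a script. Its argument "series" is a list that holds one entry, the list of rows, each a list of 7 numbers: the shift along the tool's x, y, z in cm, then the turn, a rotation vector about the tool's x, y, z in rad, then the finger opening in cm, from 0 to 8.54. In form: [[[x, y, z, wx, wy, wz, grip], ...]]. A call has 1 to 5 rows; each row is the pose to reach, as a shift and turn from the pose commanded when the call began, along the tool's axes at that moment; what a row does not reach only later rows make up. A row lasts 1/12 s, in which the tool goes at most 41.7 mm and 7.16 degrees, less where a joint would pass 70% of its speed; a pose out of reach is approached as far as the arm can. A call with a gripper value outside its range is refused whole. The fingers move at their own pace and stop on an object; the grip force is fixed at half the most. Time passes only in rows, so rows that repeat a pose let the fingers close. It gives the time, the measured TCP pose, the force and the opening at its end, in the units of the state.
- read_state(): the state, without advancing time (a new reading comes with each control period).
- get_image(name): name is "scene" or "side" or "wrist"; returns a dict with "img" (420x560x3 uint8, blue, green, red), "z_map" (420x560 float32, mm along the optical axis (not along the pixel's ray), 0 where there is no reading), "mtx" (3x3 intrinsics, pixels), "T" (4x4, takes a point from camera to world coordinates); the wrist camera has in their place "T_tool_cam" (4x4, takes a point from camera to tool coordinates, whose origin is the TCP and whose axes are the flange's). Camera axes: x right, y down, z forward; pixel columns grow to the right and rows downward; lengths in mm; the calibration is good to about 2 mm. A picture is of the moment at which its call begins: read the wrist's pose just before it.
- finish_job(): hands the job in, once; it reports no verdict.
The state is a dict: "clock": time; "qpos": joint angles; "qd": joint speeds; "tau": joint torques, N m; "eef_pos": TCP position; "tool_rot": TCP orientation; "force": force on the tool from outside, world axes, zero at the start; "torque": the same for the moment, N m; "width": finger opening in mm.
Only numpy, scipy, OpenCV 4.12 (cv2) and the standard library are available. Lean on these libraries where they do the work, as an engineer would, in place of code of your own. Each camera call takes 0.05 s, during which the arm holds its last target.

## Working session

There is one attempt and no reset: what is moved stays moved. The work goes in short steps, Python scripts to look and compute and a tool call to move; the robot and the scene stay as the last step left them, time stands still between calls to the robot, and variables do not carry over. Pictures are saved under pics/ and viewed, and the job is handed in when it is done.

Besides the shell and the picture viewer there is one more tool, called after "Request:" as a command line: name --argument value ..., lists and objects as JSON in quotes. carry_out: Moves the arm, as the interface text tells. Its arguments: {"type":"object","properties":{"series":{"type":"array","items":{"type":"array","items":{"type":"array","items":{"type":"number"}}}}},"required":["series"]}

```bash
mkdir -p pics; ls
python3 - <<'E'
from cell import *
import cv2,pickle
s=read_state();print(s)
for n in ["scene","side","wrist"]:
    d=get_image(n);cv2.imwrite(f"pics/{n}0.png",d["img"]);pickle.dump(d,open(f"{n}0.pkl","wb"))
    print(n,d["mtx"],d.get("T",d.get("T_tool_cam")))
E
```

```text
pics
{'clock': 0.0, 'qpos': array([-1.27580864,  0.62934318,  0.03839895,  1.51836733, -0.02700695,
        0.99630362, -0.0200014 ]), 'qd': array([-0.00203022,  0.00104607,  0.00147969,  0.00075054,  0.00042341,
       -0.00059914, -0.00053625]), 'tau': array([ 1.20509165e-03, -5.63399649e+01,  1.22650959e+00, -1.93439752e+01,
        1.09279412e-02,  1.09306540e-02, -1.35363473e-05]), 'eef_pos': array([229.18339804, 607.58543377, 230.39043026]), 'tool_rot': array([-3.13968757e+00, -6.04309456e-06,  2.78083458e+00]), 'force': array([-0.66477432,  0.75789679,  0.41843049]), 'torque': array([-0.0025182 ,  0.08882571,  0.00090456]), 'width': 85.19161790950784}
scene [[516.2370961    0.         276.83044984]
 [  0.         516.2370961  212.67774297]
 [  0.           0.           1.        ]] [[ 9.37000486e-01  2.97432238e-01 -1.83205219e-01  7.41979827e+02]
 [ 3.49269084e-01 -7.88030055e-01  5.06971142e-01 -6.41170163e+02]
 [ 6.41834228e-03 -5.39020126e-01 -8.42268430e-01  1.21162848e+03]
 [ 0.00000000e+00  0.00000000e+00  0.00000000e+00  1.00000000e+00]]
side [[381.10916062   0.         283.67731883]
 [  0.         381.10916062 201.45294205]
 [  0.           0.           1.        ]] [[ 7.68206025e-01 -3.11023789e-01  5.59574577e-01 -8.70580353e+01]
 [-6.40027871e-01 -3.93534427e-01  6.59920434e-01 -6.79475926e+02]
 [ 1.49609069e-02 -8.65098178e-01 -5.01379411e-01  6.92834180e+02]
 [ 0.00000000e+00  0.00000000e+00  0.00000000e+00  1.00000000e+00]]
wrist [[336.32536998   0.         280.91484729]
 [  0.         336.32536998 207.81416342]
 [  0.           0.           1.        ]] [[ 5.66078657e-05 -9.61266820e-01 -2.75619478e-01  7.11159661e+01]
 [ 9.99999997e-01  6.79617008e-05 -3.16431281e-05 -1.13650208e+00]
 [ 4.91490577e-05 -2.75619476e-01  9.61266822e-01 -1.41907789e+02]
 [ 0.00000000e+00  0.00000000e+00  0.00000000e+00  1.00000000e+00]]
```

View pics/scene0.png

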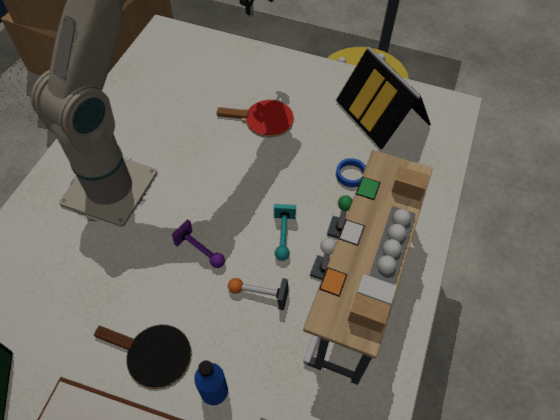

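View pics/side0.png

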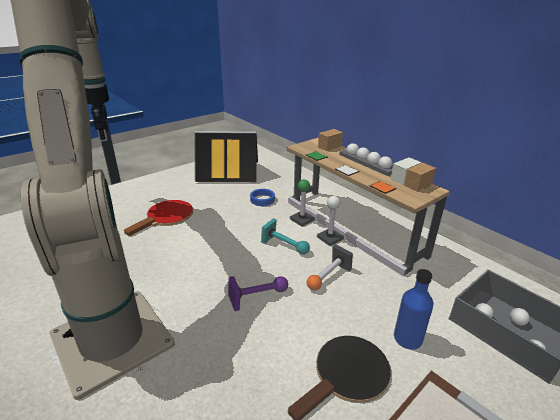

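View pics/wrist0.png

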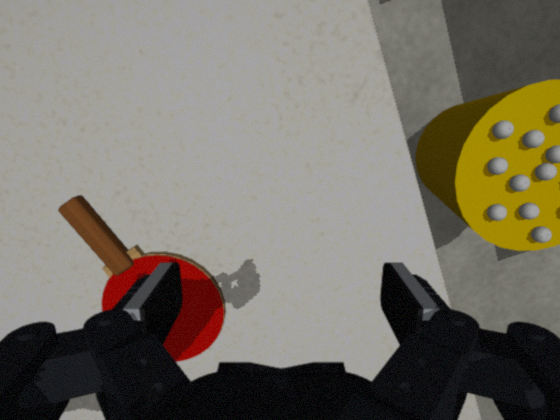

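The orange post lies at scene (235,286) for the ball and (283,293) for the foot, and at side (315,283) and (343,260). The orange tab is at scene (334,281). Next I'll measure with depth.

```bash
cat > h.py <<'E'
import numpy as np,cv2,pickle
from scipy.optimize import least_squares
from scipy.spatial.transform import Rotation as R
def cloud(d,T=None):
    T=d["T"] if T is None else T
    z=d["z_map"].astype(float);K=d["mtx"]
    v,u=np.mgrid[:z.shape[0],:z.shape[1]]
    P=np.stack([(u-K[0,2])/K[0,0]*z,(v-K[1,2])/K[1,1]*z,z],-1)
    W=P@T[:3,:3].T+T[:3,3]; W[z==0]=np.nan
    return W
def mask(d,h0,h1,s=120,v=60):
    h=cv2.cvtColor(d["img"],cv2.COLOR_BGR2HSV)
    return (h[...,0]>=h0)&(h[...,0]<=h1)&(h[...,1]>=s)&(h[...,2]>=v)
def ball(P,r=20):
    P=P[~np.isnan(P).any(1)]
    f=lambda c:np.linalg.norm(P-c,axis=1)-r
    c0=P.mean(0)+[0,0,-10]
    o=least_squares(f,c0,loss='soft_l1',f_scale=1.);return o.x,np.sqrt(np.mean(o.fun**2)),len(P)
E
python3 - <<'E'
from h import *
for n in ["scene","side"]:
    d=pickle.load(open(f"{n}0.pkl","rb"));W=cloud(d)
    m=mask(d,3,14,190,100)
    nl,lab,st,ce=cv2.connectedComponentsWithStats(m.astype(np.uint8))
    for i in range(1,nl):
        if st[i,4]>60:
            P=W[lab==i];P=P[~np.isnan(P).any(1)]
            if len(P): print(n,ce[i],st[i,4],P.mean(0).round(1),P.min(0).round(1),P.max(0).round(1)); 
            if P.mean(0)[2]<60 : print("  ball",ball(P))
    t=(np.abs(W[...,2])<6)&(W[...,0]<700); print("table z",np.nanmedian(W[...,2][t]))
    # zoom crop
    c=(slice(240,340),slice(210,330)) if n=="scene" else (slice(170,300),slice(280,430))
    cv2.imwrite(f"pics/{n}_crop.png",cv2.resize(d["img"][c],None,fx=5,fy=5,interpolation=cv2.INTER_CUBIC))
E
```

```text
scene [234.79487179 284.62393162] 117 [ 462.3 -168.3   34.5] [ 446.5 -181.3   25.4] [ 475.3 -150.6   43.1]
  ball (array([ 459.22387716, -163.41451619,   19.29403583]), np.float64(1.779390427254405), 117)
table z -0.12991161928243855
table z 0.28159348043516275
```

View pics/scene_crop.png

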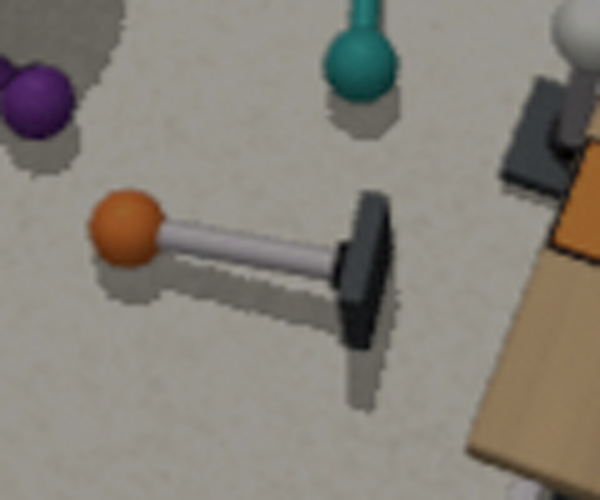

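View pics/side_crop.png

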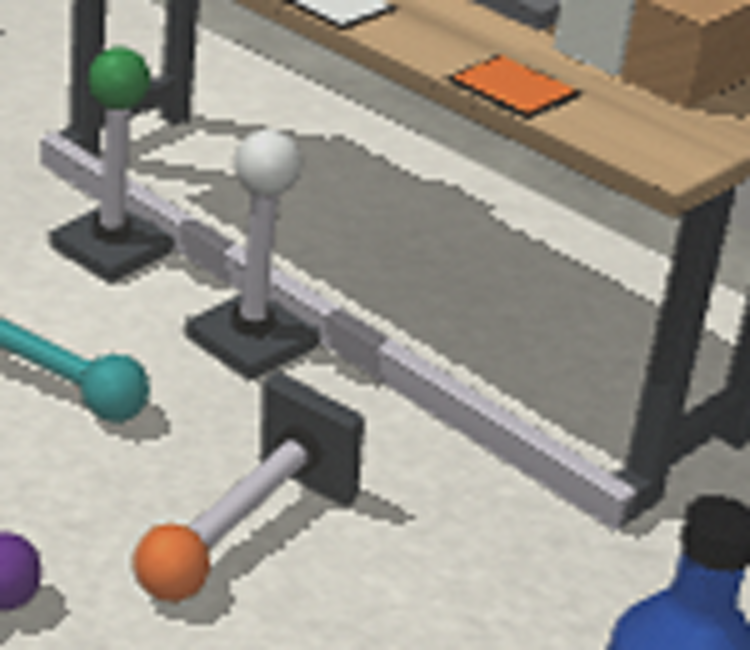

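Run:
```python
from h import *
for n in ["scene","side"]:
    d=pickle.load(open(f"{n}0.pkl","rb"));W=cloud(d)
    for nm,(a,b,s) in dict(orange=(5,16,170),green=(45,75,100)).items():
        m=mask(d,a,b,s,70)
        nl,lab,st,ce=cv2.connectedComponentsWithStats(m.astype(np.uint8))
        for i in range(1,nl):
            if st[i,4]>60:
                P=W[lab==i];P=P[~np.isnan(P).any(1)]
                if not len(P): continue
                print(n,nm,ce[i].round(1),st[i,4],np.median(P,0).round(1),P.min(0).round(1),P.max(0).round(1)); 
                if np.median(P[:,2])<180: print("  ball",ball(P))
                else:
                    r=cv2.minAreaRect(P[:,:2].astype(np.float32));print("  rect",r)
    # white by seeds
    m=(cv2.cvtColor(d["img"],cv2.COLOR_BGR2HSV)[...,1]<40)&(d["img"].min(-1)>110)
    h=W[...,2]
    m2=m&(h>215)&(h<232)
    nl,lab,st,ce=cv2.connectedComponentsWithStats(m2.astype(np.uint8))
    for i in range(1,nl):
        if st[i,4]>60:
            P=W[lab==i];print(n,"white tab?",ce[i].round(1),st[i,4],np.median(P,0).round(1),cv2.minAreaRect(P[:,:2].astype(np.float32)))
    u,v=(328,245) if n=="scene" else (334,202)
    yy,xx=np.mgrid[:420,:560]
    P=W[((xx-u)**2+(yy-v)**2<49)];P=P[(P[:,2]>105)&(P[:,2]<155)]
    print(n,"white ball",ball(P))
    # rail top
    m=(abs(h-24)<4)&(W[...,0]>580)&(W[...,0]<950)
    if n=="side":
        P=W[m&m]; print(len(P)); 
        np.save("rail.npy",P)
    # shelf top front edge
    S=(h>213)&(h<219)&(W[...,0]>500);P=W[S]
    print(n,"shelf",cv2.minAreaRect(P[:,:2].astype(np.float32)),len(P))
```

```text
scene orange [332.9 281.3] 431 [ 696.7 -165.2  223.5] [ 675.5 -189.8  216.4] [ 717.6 -137.2  228.4]
  rect ((696.5016479492188, -163.61502075195312), (52.27349090576172, 41.578041076660156), 88.57481384277344)
scene orange [234.9 285.4] 155 [ 463.4 -170.5   34.2] [ 444.9 -184.3   16. ] [ 477.7 -149.9   43.1]
  ball (array([ 459.35830356, -163.64895474,   19.29464203]), np.float64(1.6872633597493418), 155)
scene green [367.9 187.4] 298 [702.5  95.5 223.2] [682.   69.9 219. ] [723.1 121.8 228.6]
  rect ((702.5567016601562, 95.63247680664062), (51.413063049316406, 40.29315948486328), 88.03170013427734)
scene green [344.9 200.7] 109 [656.9  93.5 145.5] [640.8  81.3 135.6] [671.5 111.6 152. ]
  ball (array([656.74797913,  98.83515115, 129.23633146]), np.float64(2.076210227041218), 109)
scene white tab? [351.3 231.6] 335 [699.2 -35.3 223.6] ((699.028076171875, -33.36901092529297), (39.02653503417969, 52.303565979003906), 0.14297093451023102)
scene white ball (array([653.78428581, -33.58413032, 129.43525012]), np.float64(2.20375841489374), 141)
scene shelf ((751.2322998046875, -35.199737548
[... 535 characters left out ...]
221.5] [720.7 121.7 225.8]
  rect ((699.7803344726562, 97.92169189453125), (47.48634719848633, 40.94668960571289), 88.28462982177734)
side green [303.3 184.8] 105 [647.1  92.3 138.3] [635.4  80.4 121.1] [666.5 112.1 150.1]
  ball (array([656.48528003, 102.29362849, 129.83251904]), np.float64(1.6625551275297856), 105)
side white tab? [346.4 169.6] 108 [696.1 -34.1 223.6] ((698.9632568359375, -33.154136657714844), (53.01800537109375, 44.36832046508789), 85.96568298339844)
side white ball (array([653.3052775 , -32.07043224, 129.91460867]), np.float64(1.5717764528906766), 131)
1476
side shelf ((1471.670654296875, 1464.136474609375), (3512.075927734375, 1574.0731201171875), 89.37805938720703) 812
```

Run:
```python
from h import *
for n in ["scene","side"]:
    d=pickle.load(open(f"{n}0.pkl","rb"));W=cloud(d);h=W[...,2]
    # rail: points with z between 4 and 30 per y bin, x range
    for y in [-270,-250,-230,-210,-180,-130,-110,-90,30,150]:
        m=(abs(W[...,1]-y)<8)&(W[...,0]>640)&(W[...,0]<730)
        f=m&(h>7)&(h<19);t=m&(h>22)&(h<27)
        if f.sum()>2 or t.sum()>2: print(n,y,"face x",np.nanmedian(W[f][:,0]) if f.any() else None,f.sum(),"top x",np.percentile(W[t][:,0],[5,50,95]).round(1) if t.any() else None,t.sum())
    # fallen post foot
    m=(W[...,0]>540)&(W[...,0]<610)&(W[...,1]<-110)&(W[...,1]>-230)&(h>5)
    P=W[m];P=P[P[:,0]>560]; print(n,"foot",len(P),P.min(0),P.max(0),np.median(P,0))
    tp=P[P[:,2]>52];print(" top",len(tp),cv2.minAreaRect(tp[:,:2].astype(np.float32)) if len(tp)>3 else '')
    if n=="side":
        q=P[(P[:,2]>6)&(P[:,2]<56)]; c=q.mean(0);u,s,v=np.linalg.svd(q-c);print(" plane n",v[2],c,s,np.percentile(q[:,1],[1,99]))
    m=(W[...,0]>485)&(W[...,0]<555)&(W[...,1]<-130)&(W[...,1]>-210)&(h>18)
    P=W[m];c=P.mean(0);u,s,v=np.linalg.svd(P-c);print(n,"shaft",len(P),c,v[0]*np.sign(v[0][0]),s)
```

```text
scene -270 face x 698.817043697064 4 top x [682.  690.7 703. ] 39
scene -250 face x 693.1974901982562 5 top x [682.8 689.  694.9] 32
scene -230 face x 689.4199771072134 3 top x [682.9 690.3 695.5] 22
scene foot 286 [ 560.40435383 -200.16880261    5.38927092] [ 601.97373165 -117.92578758   65.58559297] [ 582.47516833 -154.79634757   53.33684496]
 top 146 ((578.9568481445312, -148.49838256835938), (14.677804946899414, 61.342247009277344), 7.166234970092773)
scene shaft 183 [ 519.91839236 -158.24982827   30.62775834] [0.98680485 0.14105267 0.07950055] [277.05896357  62.30099826  39.4877994 ]
side -270 face x 680.962510343854 24 top x [678.8 687.6 707.2] 27
side -250 face x 681.9202187564339 18 top x [682.1 686.5 692.2] 13
side -230 face x 681.8829956637653 18 top x [682.4 688.  691.5] 13
side -210 face x 682.0194304351974 16 top x [680.6 685.6 691.7] 17
side -180 face x 681.3214100757095 15 top x [681.6 687.5 694.2] 17
side -130 face x 683.6965385982203 16 top x [682.7 690.7 695.3] 11
side -110 face x 683.9896239702896 13 top x [683.9 689.  695.6] 13
side -90 face x 683.3594391033685 14 top x [685.4 690.  696.2] 12
side 30 face x 687.2309684901126 11 top x [685.9 692.5 697.1] 8
side 150 face x 689.5051797073338 4 top x [689.8 690.8 691.9] 2
side foot 353 [ 561.30285878 -176.85806065    5.03532289] [ 591.39812771 -115.96807171   62.38714082] [ 574.18813561 -154.53627882   41.73619976]
 top 115 ((577.1742553710938, -146.90545654296875), (16.1600284576416, 59.87981033325195), 7.9641432762146)
 plane n [0.9749043  0.20151418 0.09462364] [ 573.43554913 -152.38891191   34.16215725] [305.20863184 220.48178693  67.71774925] [-175.67474099 -117.54201603]
side shaft 132 [ 519.25716808 -156.44269001   30.26375417] [0.98668715 0.14070883 0.08154438] [235.20603923  53.78270636  28.12230439]
```

Run:
```python
from h import *
d=pickle.load(open("scene0.pkl","rb"));W=cloud(d)
for nm,(u,v) in dict(purple=(217,260),turq=(282,253),purpfoot=(182,234),turqfoot=(285,211)).items():
    print(nm,W[v,u].round(0))
def yaw(h,lean=0):
    u=np.array([np.cos(h),np.sin(h),0]);z=np.array([0,0,1.])
    y=np.array([-np.sin(h),np.cos(h),0]); tz=np.sin(lean)*u-np.cos(lean)*z
    return {'A':np.c_[np.cross(y,tz),y,tz],'B':np.c_[np.cross(-y,tz),-y,tz]}
R0=R.from_euler('xyz',[-3.1397,0,2.7808]).as_matrix()
p0=np.array([229.2,607.6,230.4])
M=yaw(.135)
for k in 'AB':
    print(k,R.from_matrix(R0.T@M[k]).as_rotvec(), M[k])
print(R0.T@(np.array([459.2,-162.5,130])-p0))
```

```text
purple [ 394. -122.   38.]
turq [542. -45.  37.]
purpfoot [278. -86.  40.]
turqfoot [506.  78.  39.]
A [-1.85372433e-03 -4.69181872e-04 -4.95792504e-01] [[-0.99090133 -0.13459031  0.        ]
 [-0.13459031  0.99090133  0.        ]
 [-0.          0.         -1.        ]]
B [-6.33715285e-04  2.50379120e-03  2.64579897e+00] [[ 0.99090133  0.13459031  0.        ]
 [ 0.13459031 -0.99090133  0.        ]
 [ 0.         -0.         -1.        ]]
[-487.04957287 -639.13404217  101.60984061]
```

```bash
cat >> h.py <<'E'
def frame(h,lean=0):
    u=np.array([np.cos(h),np.sin(h),0]);z=np.array([0,0,1.])
    y=np.array([-np.sin(h),np.cos(h),0]); tz=np.sin(lean)*u-np.cos(lean)*z
    return np.c_[np.cross(y,tz),y,tz]
def cur():
    from cell import read_state
    s=read_state();return s,np.array(s["eef_pos"]),R.from_euler('xyz',s["tool_rot"]).as_matrix()
def row(p,M,base=None):
    s,p0,R0=cur() if base is None else (None,)+base
    t=R0.T@(np.asarray(p)-p0)/10;w=R.from_matrix(R0.T@M).as_rotvec()
    print(np.r_[t.round(2),w.round(3)].tolist())
E
python3 - <<'E'
from h import *
row([480,250,230],frame(.135)); row([459.2,-162.5,100],frame(.135))
E
```

```text
[-36.09, -24.62, 0.1, -0.001, -0.0, -0.496]
[-48.7, -63.93, 13.16, -0.001, -0.0, -0.496]
```

Request:
carry_out --series '[[[-36.1,-24.6,0,0,0,-0.25,8.5],[-36.1,-24.6,0,0,0,-0.25,8.5],[-36.1,-24.6,0,0,0,-0.5,8.5],[-36.1,-24.6,0,0,0,-0.5,8.5],[-36.1,-24.6,0,0,0,-0.5,8.5]]]'

```text
clock: 0.57
eef_pos: [349.8, 435.8, 231.1]
tool_rot: [-3.141, -0.0, -2.997]
force: [1.3, -0.1, -0.1]
width: 85.2
```

Request:
carry_out --series '[[[-20,-20,0,0,0,0,8.5],[-20,-20,0,0,0,0,8.5],[-20,-20,0,0,0,0,8.5],[-20,-20,0,0,0,0,8.5],[-20,-20,0,0,0,0,8.5]]]'

```text
clock: 0.98
eef_pos: [516.7, 310.5, 231.2]
tool_rot: [-3.142, -0.0, -3.002]
force: [0.4, 0.7, 1.0]
width: 85.1
```

Run:
```python
from h import *
s,p,M=cur();print(s['clock'],p,s['tool_rot'],s['qpos'].round(2))
row([459.2,-162.5,100],frame(.135))
```

```text
0.9833 [516.70597205 310.49994611 231.23216423] [-3.14152871e+00 -3.03498844e-04 -3.00249856e+00] [-0.53  0.56 -0.09  1.65  0.06  0.93  1.07]
[12.25, -46.05, 13.13, -0.0, -0.0, 0.004]
```

Request:
carry_out --series '[[[12.25,-46,10,0,0,0,8.5],[12.25,-46,10,0,0,0,8.5],[12.25,-46,10,0,0,0,8.5],[12.25,-46,10,0,0,0,8.5],[12.25,-46,10,0,0,0,8.5]]]'

```text
clock: 1.4
eef_pos: [490.1, 107.9, 188.0]
tool_rot: [-3.141, -0.0, -3.002]
force: [0.9, -0.6, 0.7]
width: 84.9
```

Run:
```python
from h import *
row([459.2,-162.5,100],frame(.135))
```

```text
[6.82, -26.35, 8.8, -0.0, -0.0, 0.004]
```

Request:
carry_out --series '[[[6.8,-26.3,4,0,0,0,8.5],[6.8,-26.3,4,0,0,0,8.5],[6.8,-26.3,4,0,0,0,8.5],[6.8,-26.3,4,0,0,0,8.5],[6.8,-26.3,4,0,0,0,8.5]]]'

```text
clock: 1.82
eef_pos: [466.8, -96.8, 157.8]
tool_rot: [3.142, -0.0, -3.002]
force: [0.6, 0.5, 0.3]
width: 84.8
```

Request:
carry_out --series '[[[1.6,-6,3,0,0,0,8.5],[1.6,-6,3,0,0,0,8.5],[1.6,-6,3,0,0,0,8.5]]]'

```text
clock: 2.07
eef_pos: [456.9, -163.1, 126.1]
tool_rot: [-3.14, -0.005, -3.012]
force: [-0.2, -0.0, -0.1]
width: 84.6
```

Run:
```python
from h import *
from cell import get_image
s,p,M=cur();print(p,s['qpos'].round(2))
d=get_image("wrist");cv2.imwrite("pics/w1.png",d["img"])
T=np.eye(4);T[:3,:3]=M;T[:3,3]=p;W=cloud(d,T@d["T_tool_cam"])
m=mask(d,5,16,170,70)
nl,lab,st,ce=cv2.connectedComponentsWithStats(m.astype(np.uint8))
for i in range(1,nl):
    if st[i,4]>100:
        P=W[lab==i];P=P[~np.isnan(P).any(1)]
        print(ce[i],st[i,4],len(P),ball(P) if len(P)>20 else '')
h=W[...,2]
m=(abs(W[...,0]-525)<30)&(h>18)&(abs(W[...,1]+155)<40)
P=W[m]
if len(P)>20:
    c=np.median(P,0);P=P[np.abs(P[:,1]-c[1])<15];c=P.mean(0);u,sv,v=np.linalg.svd(P-c);print("shaft",len(P),c,v[0]*np.sign(v[0][0]))
m=(W[...,0]>562)&(W[...,0]<620)&(h>50)&(h<70)&(W[...,1]<-100)&(W[...,1]>-200)
if m.sum()>5: print("foot top",cv2.minAreaRect(W[m][:,:2].astype(np.float32)))
```

```text
[ 456.88056958 -163.08127349  126.05771182] [ 0.35  0.56 -0.09  2.07  0.1   0.52  1.88]
[281.65606783 212.37413884] 1887 1874 (array([ 459.66832848, -162.90830807,   18.92829108]), np.float64(0.4708546570921865), 1874)
shaft 1409 [ 524.33897817 -154.37832769   31.07437334] [0.98662683 0.13957348 0.0841828 ]
foot top ((572.0245361328125, -147.03456115722656), (2.0566508769989014, 23.180801391601562), 7.309233665466309)
```

View pics/w1.png

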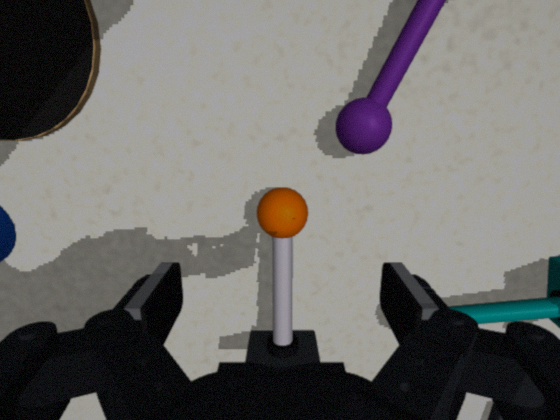

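Run:
```python
from h import *
row([459.6,-162.7,4],frame(.137))
```

```text
[-0.15, -0.3, 12.29, -0.0, -0.003, -0.004]
```

Request:
carry_out --series '[[[-0.1,-0.2,3,0,0,0,7.5],[-0.1,-0.2,6,0,0,0,7],[-0.1,-0.2,9,0,0,0,6.5],[-0.1,-0.2,11,0,0,0,6],[-0.1,-0.2,11,0,0,0,6]]]'

```text
clock: 2.53
eef_pos: [459.4, -156.2, 15.1]
tool_rot: [3.138, -0.005, -3.0]
force: [-0.3, -0.1, -0.5]
width: 60.2
```

Run:
```python
from h import *
from cell import get_image
row([459.6,-162.7,4],frame(.137))
d=get_image("wrist");cv2.imwrite("pics/w2.png",d["img"]);d=get_image("side");cv2.imwrite("pics/s2.png",cv2.resize(d["img"][190:340,230:430],None,fx=4,fy=4))
```

```text
[0.06, -0.65, 1.11, 0.003, -0.005, 0.004]
```

View pics/w2.png

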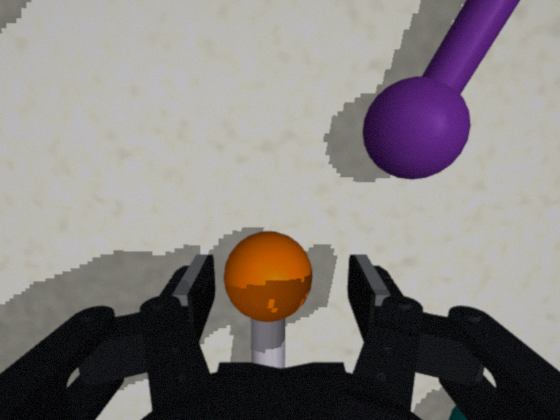

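View pics/s2.png

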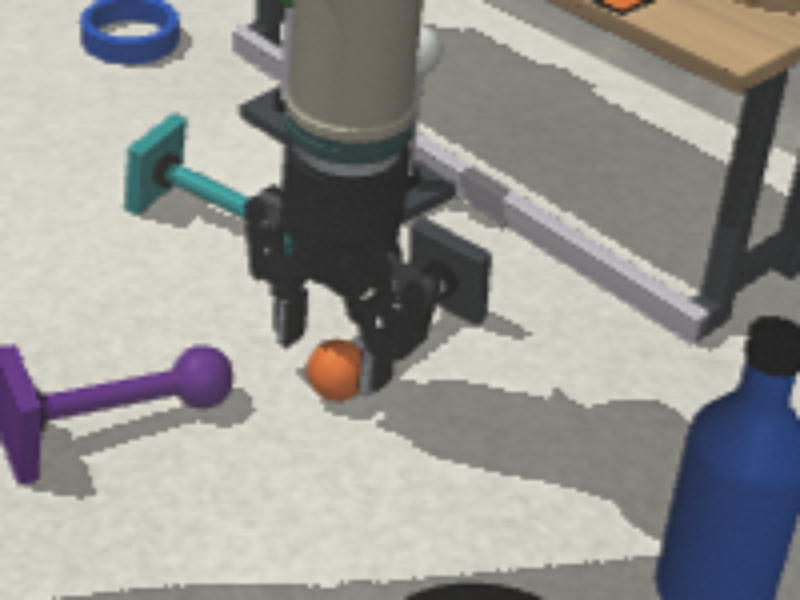

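Request:
carry_out --series '[[[0.06,-0.65,0.3,0,0,0,6],[0.06,-0.65,1.1,0,0,0,5],[0.06,-0.65,1.1,0,0,0,4.5],[0.06,-0.65,1.1,0,0,0,4.5]]]'

```text
clock: 2.97
eef_pos: [461.6, -165.2, 7.5]
tool_rot: [-3.141, 0.001, -3.003]
force: [-0.0, 0.2, -0.2]
width: 45.0
```

Run:
```python
from h import *
from cell import get_image
row([459.6,-162.7,4],frame(.137))
s,p,M=cur();print(p)
d=get_image("wrist");cv2.imwrite("pics/w3.png",d["img"]);
T=np.eye(4);T[:3,:3]=M;T[:3,3]=p;W=cloud(d,d["T_tool_cam"])
m=mask(d,5,16,170,70);P=W[m];P=P[~np.isnan(P).any(1)];print("ball in tool",ball(P[P[:,2]<60]))
for (v,u) in [(290,225),(290,235),(290,300),(290,310),(275,225),(275,320),(300,225),(300,330)]: print(u,v,W[v,u].round(1))
```

```text
[0.16, 0.28, 0.35, -0.0, 0.001, 0.002]
[ 461.58706746 -165.23127054    7.49740933]
ball in tool (array([ 15.61197617,   1.32579568, -39.86580625]), np.float64(5.427835654722681), 6749)
225 290 [  1.9 -23.1 -20. ]
235 290 [-14.4 -23.4   8.6]
300 290 [  7.7   6.7 -30.2]
310 290 [  7.2  10.5 -29.2]
225 275 [  7.4 -23.2 -17.7]
320 275 [  9.7  14.9 -22.2]
225 300 [ -1.9 -23.1 -21.3]
330 300 [-20.1  24.4   8.5]
```

View pics/w3.png

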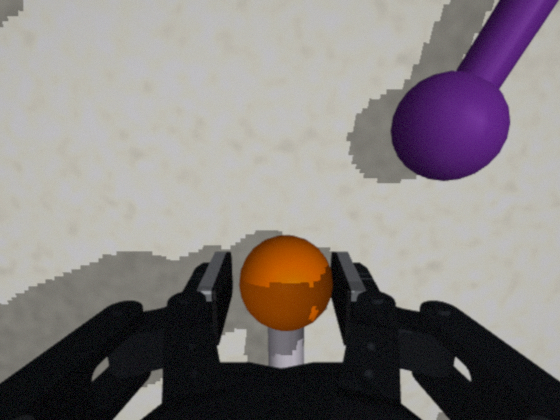

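Request:
carry_out --series '[[[0.16,0.2,0.35,0,0,0,4.5],[0.16,0.2,0.35,0,0,0,4.2],[0.16,0.2,0.35,0,0,0,3.9],[0.16,0.2,0.35,0,0,0,3.9],[0.16,0.2,0.35,0,0,0,3.9]]]'

```text
clock: 3.43
eef_pos: [459.3, -163.1, 3.8]
tool_rot: [3.141, -0.001, -3.002]
force: [-0.6, 1.2, 0.8]
width: 39.1
```

Run:
```python
from h import *
from cell import get_image
s,p,M=cur();print(p,s['tool_rot'],s['width'],s['force'],s['torque'])
d=get_image("wrist");cv2.imwrite("pics/w4.png",d["img"][150:400,150:450]);
T=np.eye(4);T[:3,:3]=M;T[:3,3]=p;W=cloud(d,T@d["T_tool_cam"])
m=mask(d,5,16,170,70);P=W[m];P=P[~np.isnan(P).any(1)];print("ball",ball(P[P[:,2]<60]))
```

```text
[ 459.29925703 -163.09595122    3.81777756] [ 3.14136607e+00 -5.18617705e-04 -3.00229521e+00] 39.063470384365544 [-0.56354252  1.22146223  0.8345944 ] [ 0.1648398   0.23571348 -0.00893979]
ball (array([ 459.91249598, -163.56701823,   18.94163089]), np.float64(0.4756709447054931), 7123)
```

View pics/w4.png

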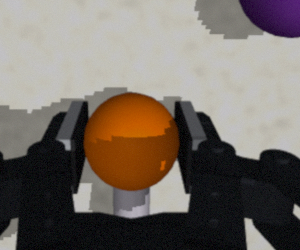

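Request:
carry_out --series '[[[0,0,0,0,0,0,3.7],[0,0,0,0,0,0,3.7]]]'

```text
clock: 3.65
eef_pos: [459.3, -163.1, 3.9]
tool_rot: [3.141, -0.0, -3.002]
force: [-1.9, 0.6, 4.0]
width: 37.7
```

Run:
```python
from h import *
from cell import get_image
s,p,M=cur();print(p,s['width'],s['force'],s['torque'])
d=get_image("wrist");a=d["img"][180:380,180:400]
T=np.eye(4);T[:3,:3]=M;T[:3,3]=p;W=cloud(d,T@d["T_tool_cam"])
m=mask(d,5,16,170,70);P=W[m];P=P[~np.isnan(P).any(1)];print("ball",ball(P[P[:,2]<60]))
d=get_image("side");b=d["img"][230:310,270:360]
cv2.imwrite("pics/w5.png",np.hstack([cv2.resize(a,(440,400)),cv2.resize(b,(360,400))]))
```

```text
[ 459.28124217 -163.12421869    3.93861483] 37.65333943017084 [-1.8766191   0.60069226  3.96564129] [ 0.29425573  0.36046834 -0.02146618]
ball (array([ 459.89814292, -163.60580681,   18.83219536]), np.float64(0.46641232412642886), 7066)
```

View pics/w5.png

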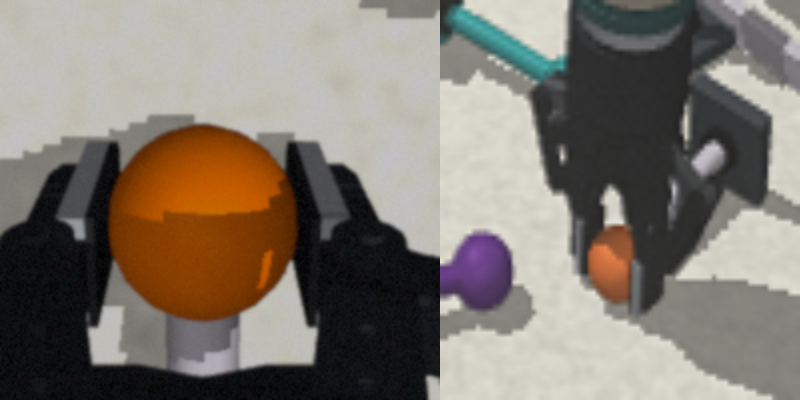

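```bash
cat >> h.py <<'E'
H=0.137;U=np.array([np.cos(H),np.sin(H),0]);B0=np.array([459.4,-163.2,20.]);E0=B0*[1,1,0]+131.9*U
BT=np.array([0,0,-16.2])
def ballpos(phi,dz=0): return E0-133.4*np.cos(phi)*U+np.array([0,0,133.4*np.sin(phi)+dz])
def arc(phis,leans,dz=0):
    s,p,M=cur();
    b=p+M@BT-E0; print("now phi",np.arctan2(b[2],-b@U),"r",np.hypot(b[2],b@U),"lat",b@np.cross([0,0,1],U),"w",s['width'],'q',s['qpos'].round(2))
    for f,l in zip(phis,leans):
        F=frame(H,l); row(ballpos(f,dz)-F@BT,F,(p,M))
E
python3 - <<'E'
from h import *
arc([.2,.25,.3,.35,.4],[0,.0,.0,.02,.04])
E
```

```text
now phi 0.15151771325779503 r 133.5046545899213 lat 0.09541654688779005 w 38.0773533771816 q [ 0.33  0.8  -0.06  2.11  0.2   0.23  1.8 ]
[-0.12, -0.01, -0.64, 0.0, -0.0, 0.002]
[-0.27, -0.01, -1.29, 0.0, -0.0, 0.002]
[-0.45, -0.01, -1.93, 0.0, -0.0, 0.002]
[-0.7, -0.01, -2.56, 0.0, -0.02, 0.002]
[-0.97, -0.01, -3.18, 0.0, -0.04, 0.002]
```

Request:
carry_out --series '[[[-0.05,0,-0.3,0,0,0,3.75],[-0.12,0,-0.6,0,0,0,3.75],[-0.2,0,-0.95,0,0,0,3.75],[-0.27,0,-1.3,0,0,0,3.75],[-0.27,0,-1.3,0,0,0,3.75]]]'

```text
clock: 4.17
eef_pos: [462.7, -163.1, 17.2]
tool_rot: [-3.141, 0.001, -3.003]
force: [-1.2, 0.2, -1.2]
width: 37.6
```

Run:
```python
from h import *
from cell import get_image
arc([.3,.35,.4,.45,.5],[0,.0,.0,.0,.0])
s,p,M=cur();print(s['force'],s['torque'])
d=get_image("side");b=d["img"][190:310,230:390]
cv2.imwrite("pics/w6.png",cv2.resize(b,None,fx=5,fy=5))
```

```text
now phi 0.2542797381406083 r 132.86178933012897 lat -0.32294413751987827 w 37.58821151808688 q [ 0.33  0.77 -0.07  2.11  0.19  0.27  1.8 ]
[-0.11, 0.03, -0.6, -0.0, 0.001, 0.002]
[-0.33, 0.03, -1.23, -0.0, 0.001, 0.002]
[-0.57, 0.03, -1.85, -0.0, 0.001, 0.002]
[-0.85, 0.03, -2.46, -0.0, 0.001, 0.002]
[-1.15, 0.03, -3.05, -0.0, 0.001, 0.002]
[-1.16966775  0.15533321 -1.17601308] [0.04250504 0.33657225 0.00486966]
```

View pics/w6.png

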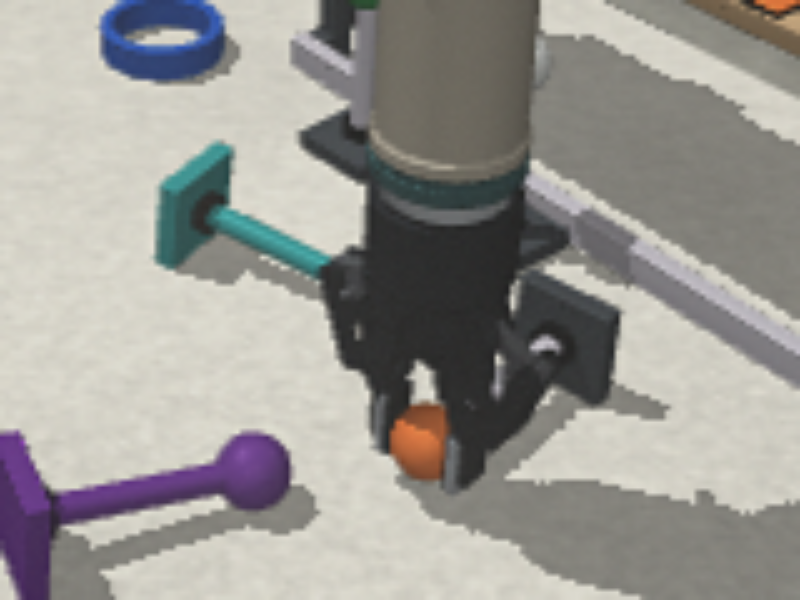

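Request:
carry_out --series '[[[-0.1,0,-0.6,0,0,0,3.75],[-0.33,0,-1.2,0,0,0,3.75],[-0.57,0,-1.85,0,0,0,3.75],[-0.85,0,-2.45,0,0,0,3.75],[-1.15,0,-3.05,0,0,0,3.75]]]'

```text
clock: 4.63
eef_pos: [474.5, -161.3, 48.0]
tool_rot: [-3.141, 0.001, -3.002]
force: [1.5, -0.7, -3.1]
width: 37.6
```

Run:
```python
from h import *
from cell import get_image
arc([.55,.6,.65,.7,.75],[0,.0,.0,.0,.0])
s,p,M=cur();print(s['force'],s['torque'])
d=get_image("side");b=d["img"][190:310,230:390]
e=get_image("wrist");pickle.dump((e,p,M),open("w7.pkl","wb"))
cv2.imwrite("pics/w7.png",np.hstack([cv2.resize(b,(400,300)),cv2.resize(e["img"],(400,300))]))
```

```text
now phi 0.5030127890902408 r 133.19885852754203 lat -0.12751182535423203 w 37.593563023188054 q [ 0.34  0.72 -0.1   2.07  0.18  0.36  1.81]
[-0.3, 0.01, -0.55, -0.0, 0.001, 0.002]
[-0.66, 0.01, -1.11, -0.0, 0.001, 0.002]
[-1.05, 0.01, -1.65, -0.0, 0.001, 0.002]
[-1.47, 0.01, -2.17, -0.0, 0.001, 0.002]
[-1.91, 0.01, -2.67, -0.0, 0.001, 0.002]
[ 1.52394059 -0.67884025 -3.07249282] [-0.05503016  0.05256815 -0.03927422]
```

View pics/w7.png

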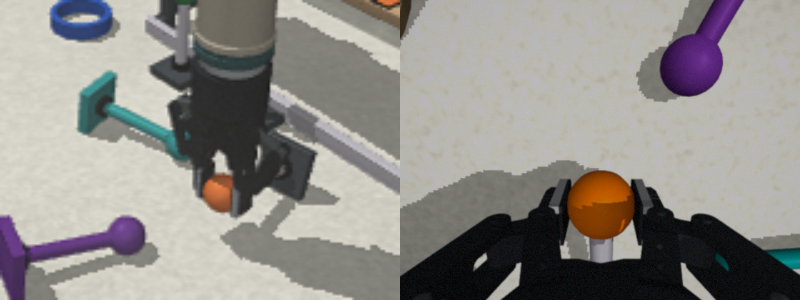

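Run:
```python
from h import *
from cell import get_image,read_state
for n in ["side","scene"]:
    d=get_image(n);W=cloud(d);h=W[...,2]
    m=(W[...,0]>530)&(W[...,0]<630)&(W[...,1]<-105)&(W[...,1]>-200)&(h>4)&(h<75)&(d["img"].max(-1)<110)
    P=W[m];print(n,len(P),P.min(0).round(),P.max(0).round())
    o=P
    for _ in range(4):
        c=o.mean(0);v=np.linalg.svd(o-c)[2][2];r=abs((P-c)@v);o=P[r<3]
    v=v*np.sign(v[0]);print(v,c,len(o),"elev deg",np.degrees(np.arcsin(-v[2])), 'minz',np.percentile(o[:,2],[0,2,98,100]))
e,p,M=pickle.load(open("w7.pkl","rb"))
T=np.eye(4);T[:3,:3]=M;T[:3,3]=p;W=cloud(e,T@e["T_tool_cam"])
P=W[338:365,275:287].reshape(-1,3);c=P.mean(0);v=np.linalg.svd(P-c)[2][0];v*=np.sign(v[0]);print("shaft",c,v,"elev",np.degrees(np.arcsin(-v[2])))
m=mask(e,5,16,170,70);P=W[m];P=P[~np.isnan(P).any(1)];print("ball",ball(P))
for i in range(3):print(read_state()['force'])
```

```text
side 283 [ 562. -176.    4.] [ 606. -113.   63.]
[ 0.94499301  0.14847867 -0.29144862] [ 586.90340044 -158.36928345   34.91122764] 187 elev deg 16.944702883231006 minz [ 4.36108969  5.66716859 61.20057008 62.855299  ]
scene 309 [ 531. -180.    4.] [ 617. -117.   66.]
[ 0.51561758  0.46435382 -0.72007919] [ 591.27256171 -153.94352082   48.17277106] 90 elev deg 46.061018723977 minz [27.41488127 30.21193702 63.51866599 65.60937771]Traceback (most recent call last):
  File "<stdin>", line 13, in <module>
    u, s, vh = gufunc(a, signature=signature)
               ~~~~~~^^^^^^^^^^^^^^^^^^^^^^^^
    raise LinAlgError("SVD did not converge")
numpy.linalg.LinAlgError: SVD did not converge
```

Request:
carry_out --series '[[[-0.3,0,-0.55,0,0,0,3.75],[-0.65,0,-1.1,0,0,0,3.75],[-1.05,0,-1.65,0,0,0,3.75],[-1.45,0,-2.15,0,0,0,3.75],[-1.9,0,-2.65,0,0,0,3.75]]]'

```text
clock: 5.25
eef_pos: [492.7, -158.6, 74.2]
tool_rot: [3.142, -0.0, -3.003]
force: [-0.7, 0.0, -1.5]
width: 38.2
```

Run:
```python
from h import *
arc([.8,.85,.9,.95,1.0],[0.03,.06,.09,.12,.15])
s,p,M=cur();print(s['force'],s['torque'])
```

```text
now phi 0.7438608422472531 r 133.53267159455174 lat 0.025974482358566656 w 38.161833283335056 q [ 0.33  0.69 -0.11  2.01  0.16  0.45  1.81]
[-0.58, -0.0, -0.53, 0.0, -0.03, 0.002]
[-1.12, -0.0, -0.98, 0.0, -0.06, 0.002]
[-1.68, -0.01, -1.41, 0.0, -0.09, 0.002]
[-2.26, -0.01, -1.82, 0.0, -0.12, 0.002]
[-2.86, -0.01, -2.2, 0.0, -0.15, 0.002]
[-6.93458324e-01  4.89784513e-04 -1.47513032e+00] [-0.04842809  0.19322239 -0.04317579]
```

Request:
carry_out --series '[[[-0.55,0,-0.5,0,-0.03,0,3.75],[-1.1,0,-0.95,0,-0.06,0,3.75],[-1.65,0,-1.4,0,-0.09,0,3.75],[-2.25,0,-1.8,0,-0.12,0,3.75],[-2.85,0,-2.2,0,-0.15,0,3.75]]]'

```text
clock: 5.67
eef_pos: [521.4, -154.6, 96.2]
tool_rot: [-3.141, 0.152, -3.002]
force: [0.1, 0.2, -2.8]
width: 38.0
```

Run:
```python
from h import *
from cell import get_image
arc([1.03,1.07,1.11,1.15,1.19],[0.17,.19,.21,.23,.25])
s,p,M=cur();print(s['force'],s['torque'])
d=get_image("side");b=d["img"][170:290,250:410];pickle.dump(d,open("s8.pkl","wb"))
e=get_image("wrist");
cv2.imwrite("pics/w8.png",np.hstack([cv2.resize(b,(400,300)),cv2.resize(e["img"],(400,300))]))
```

```text
now phi 1.0019768254492076 r 133.24212004528025 lat 0.04500365227723508 w 37.983403825036625 q [ 0.39  0.64 -0.17  2.06  0.14  0.31  1.84]
[-0.37, -0.01, -0.16, 0.0, -0.018, 0.002]
[-0.9, -0.01, -0.35, 0.0, -0.038, 0.002]
[-1.43, -0.01, -0.53, 0.0, -0.058, 0.002]
[-1.98, -0.01, -0.68, 0.0, -0.078, 0.002]
[-2.53, -0.01, -0.82, 0.0, -0.098, 0.002]
[ 0.14778381  0.24242564 -2.77129864] [-0.07582108  0.33269516 -0.01162005]
```

View pics/w8.png

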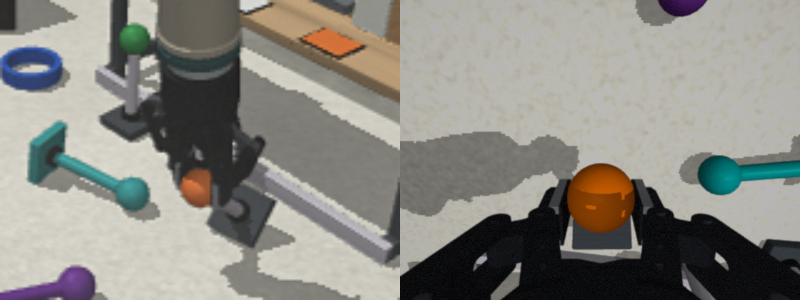

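Foot is swinging under the ball, still on its edge (side view crop ~(240,215)). Continuing.

Request:
carry_out --series '[[[-0.37,0,-0.16,0,-0.02,0,3.75],[-0.9,0,-0.35,0,-0.04,0,3.75],[-1.4,0,-0.52,0,-0.06,0,3.75],[-1.95,0,-0.68,0,-0.08,0,3.75],[-2.5,0,-0.82,0,-0.1,0,3.75]]]'

```text
clock: 6.18
eef_pos: [544.3, -151.0, 107.9]
tool_rot: [3.141, 0.251, -3.003]
force: [2.0, -0.2, -3.0]
width: 37.7
```

Run:
```python
from h import *
arc([1.22,1.25,1.29,1.33,1.36],[.26,.27,.28,.29,.3])
s,p,M=cur();print(s['force'],s['torque'])
```

```text
now phi 1.1854285185784597 r 133.32906908708608 lat 0.4914297535380285 w 37.70851162791939 q [ 0.49  0.63 -0.3   2.08  0.33  0.23  1.66]
[-0.47, -0.05, -0.06, 0.001, -0.009, 0.002]
[-0.89, -0.05, -0.1, 0.001, -0.019, 0.002]
[-1.44, -0.05, -0.12, 0.001, -0.029, 0.002]
[-1.99, -0.05, -0.13, 0.001, -0.039, 0.002]
[-2.4, -0.05, -0.12, 0.001, -0.049, 0.002]
[ 2.00525003 -0.19701919 -3.02402852] [-0.15497467  0.24351613 -0.07866249]
```

Run:
```python
from h import *
arc([1.22,1.25,1.29,1.33,1.36],[.25]*5)
```

```text
now phi 1.1854285185784597 r 133.32906908708608 lat 0.4914297535380285 w 37.70851162791939 q [ 0.49  0.63 -0.3   2.08  0.33  0.23  1.66]
[-0.46, -0.05, -0.06, 0.001, 0.001, 0.002]
[-0.85, -0.05, -0.09, 0.001, 0.001, 0.002]
[-1.39, -0.05, -0.12, 0.001, 0.001, 0.002]
[-1.92, -0.05, -0.13, 0.001, 0.001, 0.002]
[-2.32, -0.05, -0.12, 0.001, 0.001, 0.002]
```

Request:
carry_out --series '[[[-0.45,0,-0.06,0,0,0,3.75],[-0.85,-0.05,-0.09,0,0,0,3.75],[-1.4,-0.05,-0.12,0,0,0,3.75],[-1.9,-0.05,-0.13,0,0,0,3.75],[-2.3,-0.05,-0.12,0,0,0,3.75]]]'

```text
clock: 6.6
eef_pos: [567.1, -148.7, 114.9]
tool_rot: [-3.141, 0.251, -3.002]
force: [-1.5, 0.5, 1.3]
width: 37.9
```

Run:
```python
from h import *
from cell import get_image
arc([1.38,1.41,1.44,1.47,1.5],[.25]*5)
s,p,M=cur();print(s['force'],s['torque'])
d=get_image("side");b=d["img"][170:290,250:410];pickle.dump(d,open("s9.pkl","wb"))
e=get_image("scene");
cv2.imwrite("pics/w9.png",np.hstack([cv2.resize(b,(400,300)),cv2.resize(e["img"][200:320,200:360],(400,300))]))
```

```text
now phi 1.3654132871421187 r 133.42144482524563 lat -0.342734261543829 w 37.878958582262385 q [ 0.48  0.64 -0.31  2.02  0.32  0.28  1.66]
[-0.19, 0.03, 0.01, 0.0, 0.001, 0.002]
[-0.59, 0.03, 0.04, 0.0, 0.001, 0.002]
[-0.99, 0.03, 0.08, 0.0, 0.001, 0.002]
[-1.39, 0.03, 0.14, 0.0, 0.001, 0.002]
[-1.78, 0.03, 0.2, 0.0, 0.001, 0.002]
[-1.49170553  0.46654188  1.34567462] [0.1159391  0.58826066 0.07528206]
```

View pics/w9.png

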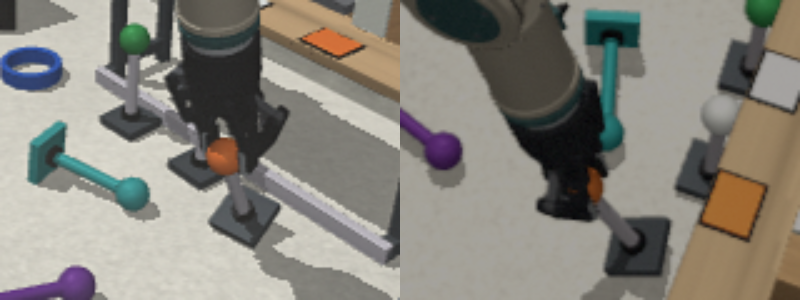

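Request:
carry_out --series '[[[-0.2,0.03,0.01,0,0,0,3.75],[-0.6,0.03,0.04,0,0,0,3.75],[-1.0,0.03,0.08,0,0,0,3.75],[-1.4,0.03,0.14,0,0,0,3.75],[-1.8,0.03,0.2,0,0,0,3.75]]]'

```text
clock: 7.12
eef_pos: [584.4, -146.0, 117.3]
tool_rot: [-3.142, 0.251, -3.002]
force: [-1.0, -0.7, 4.5]
width: 37.9
```

Run:
```python
from h import *
arc([1.53,1.56,1.59,1.62,1.64],[.25]*5)
s,p,M=cur();print(s['force'],s['torque'])
```

```text
now phi 1.4978331251593264 r 133.33515564995577 lat -0.052937531453085176 w 37.925539507002256 q [ 0.46  0.65 -0.31  1.98  0.32  0.32  1.65]
[-0.42, 0.0, 0.08, 0.001, 0.001, 0.002]
[-0.81, 0.0, 0.17, 0.001, 0.001, 0.002]
[-1.2, 0.0, 0.27, 0.001, 0.001, 0.002]
[-1.58, 0.0, 0.38, 0.001, 0.001, 0.002]
[-1.84, 0.0, 0.46, 0.001, 0.001, 0.002]
[-1.01102319 -0.68897436  4.48058019] [-0.19846437  0.53473853 -0.02890399]
```

Request:
carry_out --series '[[[-0.35,0,0.05,0,0,0,3.75],[-0.7,0,0.12,0,0,0,3.75],[-1.05,0,0.2,0,0,0,3.75],[-1.4,0,0.29,0,0,0,3.75],[-1.6,0,0.35,0,0,0,3.75]]]'

```text
clock: 7.53
eef_pos: [600.7, -143.7, 117.7]
tool_rot: [3.142, 0.251, -3.002]
force: [-0.7, -1.0, 4.2]
width: 37.8
```

Run:
```python
from h import *
from cell import get_image
arc([1.65,1.68,1.71,1.74,1.77,1.8],[.25]*6)
s,p,M=cur();print(s['force'],s['torque'])
d=get_image("side");b=d["img"][170:290,250:410];pickle.dump(d,open("s9.pkl","wb"))
e=get_image("scene");
cv2.imwrite("pics/w10.png",np.hstack([cv2.resize(b,(400,300)),cv2.resize(e["img"][200:320,200:360],(400,300))]))
```

```text
now phi 1.621037275410828 r 133.51271855822685 lat 0.03416196849436029 w 37.75093913932522 q [ 0.45  0.66 -0.31  1.94  0.31  0.34  1.65]
[-0.36, -0.01, 0.13, 0.001, 0.001, 0.002]
[-0.74, -0.01, 0.27, 0.001, 0.001, 0.002]
[-1.11, -0.01, 0.41, 0.001, 0.001, 0.002]
[-1.48, -0.01, 0.57, 0.001, 0.001, 0.002]
[-1.84, -0.01, 0.74, 0.001, 0.001, 0.002]
[-2.2, -0.01, 0.92, 0.001, 0.001, 0.002]
[-0.71601445 -1.00946161  4.23798841] [-0.08216791  0.36677334 -0.01850402]
```

View pics/w10.png

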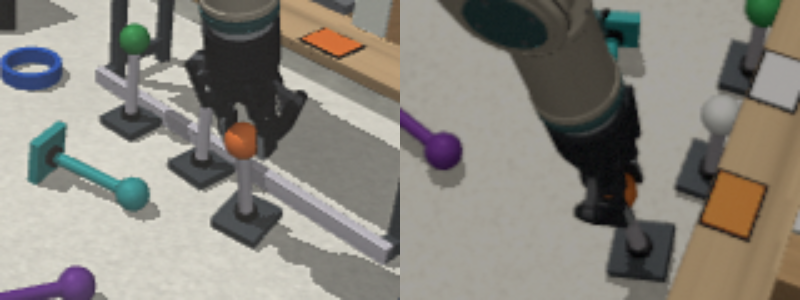

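Request:
carry_out --series '[[[-0.3,0,0.1,0,0,0,3.75],[-0.6,0,0.21,0,0,0,3.75],[-0.9,0,0.32,0,0,0,3.75],[-1.2,0,0.44,0,0,0,3.75],[-1.45,0,0.55,0,0,0,3.75]]]'

```text
clock: 8.05
eef_pos: [615.9, -141.5, 116.2]
tool_rot: [-3.142, 0.251, -3.002]
force: [-0.3, -0.4, 5.3]
width: 37.8
```

Run:
```python
from h import *
from cell import get_image
arc([1.75,1.77,1.8],[.25]*6)
s,p,M=cur();print(s['force'],s['torque'],p+M@BT)
d=get_image("side");b=d["img"][170:290,250:410];W=cloud(d);h=W[...,2]
m=mask(d,5,16,170,70)&(h<160);P=W[m];P=P[~np.isnan(P).any(1)];print("ball",ball(P))
m=(W[...,0]>560)&(W[...,0]<670)&(W[...,1]<-85)&(W[...,1]>-200)&(h>3)&(h<30)&(d["img"].max(-1)<110)
P=W[m];tp=P[P[:,2]>11];print("foot",len(tp),np.percentile(tp,[2,50,98],axis=0).round(1).tolist(),cv2.minAreaRect(tp[:,:2].astype(np.float32)))
A=np.c_[tp[:,:2]-tp[:,:2].mean(0),np.ones(len(tp))];print("slope",np.linalg.lstsq(A,tp[:,2],rcond=None)[0])
e=get_image("scene");
cv2.imwrite("pics/w11.png",np.hstack([cv2.resize(b,(400,300)),cv2.resize(e["img"][200:320,200:360],(400,300))]))
```

```text
now phi 1.7367643562813069 r 133.69159568616428 lat 0.07858786680266291 w 37.757079221051924 q [ 0.43  0.68 -0.31  1.9   0.31  0.36  1.64]
[-0.15, -0.01, 0.1, 0.001, 0.001, 0.002]
[-0.39, -0.01, 0.21, 0.001, 0.001, 0.002]
[-0.75, -0.01, 0.39, 0.001, 0.001, 0.002]
[-0.34769227 -0.43282783  5.30897974] [-0.03673843  0.17030448 -0.04116741] [ 611.93324238 -142.09188662  131.85452504]
ball (array([ 600.2686569 , -142.66165752,  131.9515546 ]), np.float64(1.4681224688709953), 94)
foot 275 [[584.0, -170.8, 11.7], [606.9, -149.0, 16.5], [642.9, -113.9, 25.4]] ((613.5780639648438, -142.63880920410156), (61.465370178222656, 58.969600677490234), 9.72354507446289)
slope [ 0.11094788  0.03662245 17.20934585]
```

View pics/w11.png

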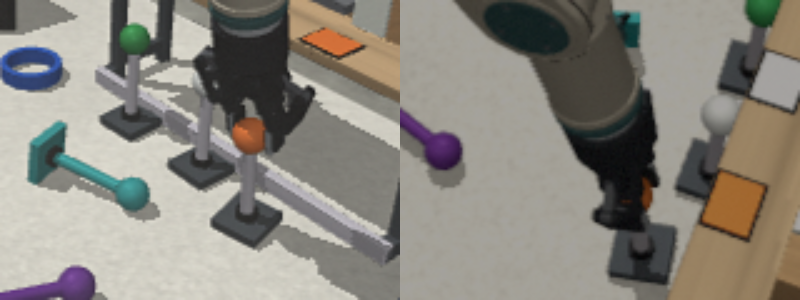

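Run:
```python
from h import *
from cell import get_image
s,p,M=cur()
e=get_image("wrist");cv2.imwrite("pics/w12.png",e["img"])
T=np.eye(4);T[:3,:3]=M;T[:3,3]=p;W=cloud(e,T@e["T_tool_cam"])
m=mask(e,5,16,170,70)&(W[...,2]<170);P=W[m];P=P[~np.isnan(P).any(1)];b=ball(P);print("ball",b,"in tool",M.T@(b[0]-p))
```

```text
ball (array([ 601.63484292, -144.1472147 ,  131.6673946 ]), np.float64(0.4819741776610342), 7722) in tool [ 10.40310358  -0.58660888 -18.69599155]
```

View pics/w12.png

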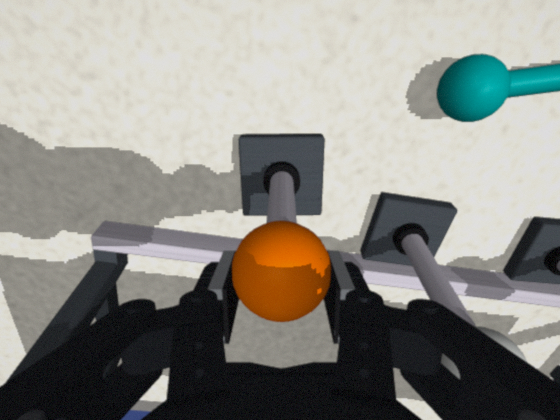

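Request:
carry_out --series '[[[0,0,0,0,0,0,3.5],[0,0,0,0,0,0,3.4],[-0.2,0,0.06,0,0,0,3.4],[-0.4,0,0.12,0,0,0,3.4],[-0.4,0,0.12,0,0,0,3.4]]]'

```text
clock: 8.62
eef_pos: [619.5, -140.9, 115.7]
tool_rot: [3.141, 0.25, -3.002]
force: [-1.2, -0.7, 5.5]
width: 37.6
```

```bash
cat > look.py <<'E'
from h import *
from cell import get_image
import sys
s,p,M=cur();print(s['clock'],'p',p.round(1),'rot',s['tool_rot'].round(3),'F',s['force'].round(1),'T',s['torque'].round(2),'w',s['width'].round(1),'q',s['qpos'].round(2))
e=get_image("wrist")
T=np.eye(4);T[:3,:3]=M;T[:3,3]=p;W=cloud(e,T@e["T_tool_cam"])
m=mask(e,5,16,170,70)&(W[...,2]<170);P=W[m];P=P[~np.isnan(P).any(1)]
if len(P)>100: b=ball(P);print("ball",b[0].round(1),round(b[1],2),"in tool",(M.T@(b[0]-p)).round(1))
d=get_image("side");W=cloud(d);h=W[...,2]
m=mask(d,5,16,170,70)&(h<170);P=W[m];P=P[~np.isnan(P).any(1)]
if len(P)>40:print("side ball",ball(P)[0].round(1))
m=(W[...,0]>560)&(W[...,0]<682)&(W[...,1]<-75)&(W[...,1]>-215)&(h>3)&(h<30)&(d["img"].max(-1)<110)
P=W[m];tp=P[P[:,2]>10]
if len(tp)>30:
    r=cv2.minAreaRect(tp[:,:2].astype(np.float32));print("foot",len(tp),r)
    A=np.c_[tp[:,:2]-tp[:,:2].mean(0),np.ones(len(tp))];print("slope",np.linalg.lstsq(A,tp[:,2],rcond=None)[0].round(3))
f=get_image("scene")
if len(sys.argv)>1: cv2.imwrite(f"pics/{sys.argv[1]}.png",np.hstack([cv2.resize(d["img"][170:290,250:410],(400,300)),cv2.resize(e["img"],(400,300))]))
E
python3 look.py k1
```

```text
Traceback (most recent call last):
  File "look.py", line 4, in <module>
    s,p,M=cur();print(s['clock'],'p',p.round(1),'rot',s['tool_rot'].round(3),'F',s['force'].round(1),'T',s['torque'].round(2),'w',s['width'].round(1),'q',s['qpos'].round(2))
                                                                                                                                  ^^^^^^^^^^^^^^^^
AttributeError: 'float' object has no attribute 'round'
```

```bash
sed -i "s/s\['width'\].round(1)/s['width']/" look.py; python3 look.py k1
```

```text
8.6167 p [ 619.5 -140.9  115.7] rot [ 3.141  0.25  -3.002] F [-1.2 -0.7  5.5] T [0.07 0.35 0.05] w 37.62787405371304 q [ 0.43  0.68 -0.31  1.89  0.31  0.37  1.64]
ball [ 604.8 -143.5  131.3] 0.46 in tool [ 10.6  -0.6 -18.8]
side ball [ 604.4 -142.   132. ]
foot 281 ((613.3115844726562, -142.3197021484375), (61.21533966064453, 59.297386169433594), 7.661818504333496)
slope [ 0.083  0.039 16.533]
```

View pics/k1.png

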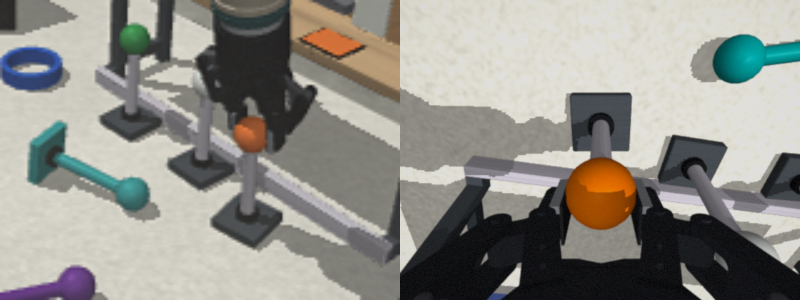

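Request:
carry_out --series '[[[-0.2,0,0.07,0,0,0,3.5],[-0.4,0,0.14,0,0,0,3.5],[-0.6,0,0.22,0,0,0,3.5],[-0.75,0,0.28,0,0,0,3.5],[-0.75,0,0.28,0,0,0,3.5]]]'

```text
clock: 9.18
eef_pos: [627.1, -139.9, 114.3]
tool_rot: [3.141, 0.249, -3.002]
force: [-0.7, 1.1, 2.9]
width: 37.1
```

```bash
python3 look.py k2
```

```text
9.1833 p [ 627.1 -139.9  114.3] rot [ 3.141  0.249 -3.002] F [-0.7  1.1  2.9] T [-0.07  0.39 -0.05] w 37.07843652820003 q [ 0.42  0.69 -0.31  1.87  0.31  0.38  1.64]
ball [ 611.6 -142.6  130.3] 0.47 in tool [ 11.3  -0.6 -19.3]
side ball [ 611.  -141.2  131.3]
foot 264 ((614.43701171875, -142.2469482421875), (61.01850891113281, 62.15205764770508), 10.489490509033203)
slope [ 0.038  0.02  15.57 ]
```

View pics/k2.png

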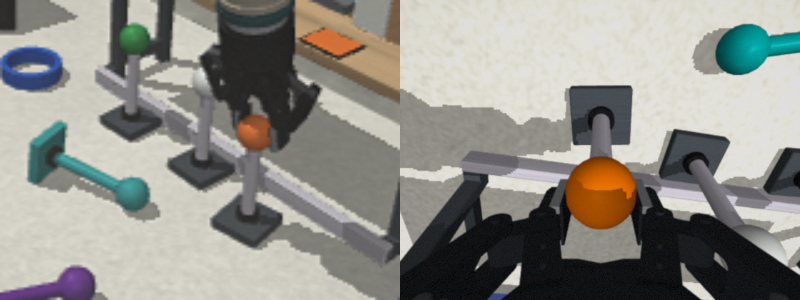

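Request:
carry_out --series '[[[-0.15,0,0.05,0,0,0,3.5],[-0.3,0,0.12,0,0,0,3.5],[-0.45,0,0.18,0,0,0,3.5],[-0.5,0,0.2,0,0,0,3.5]]]'

```text
clock: 9.67
eef_pos: [631.9, -139.3, 113.4]
tool_rot: [3.141, 0.248, -3.002]
force: [-1.8, -0.7, -0.2]
width: 37.1
```

```bash
python3 look.py k3
```

```text
9.6667 p [ 631.9 -139.3  113.4] rot [ 3.141  0.248 -3.002] F [-1.8 -0.7 -0.2] T [-0.14  0.79 -0.02] w 37.08040855115373 q [ 0.42  0.7  -0.31  1.86  0.31  0.39  1.64]
ball [ 616.2 -142.1  129.5] 0.46 in tool [ 11.5  -0.6 -19.5]
side ball [ 614.8 -140.7  129.3]
foot 262 ((616.5740966796875, -141.58193969726562), (64.83662414550781, 59.17388153076172), 6.366023063659668)
slope [1.5000e-02 1.4000e-02 1.4577e+01]
```

View pics/k3.png

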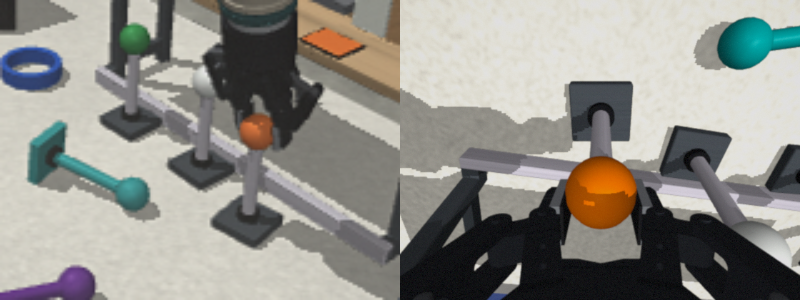

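Request:
carry_out --series '[[[-0.1,0,0.03,0,0,0,3.6],[-0.12,0,0.05,0,0,0,3.7],[-0.12,0,0.05,0,0,0,3.8],[-0.12,0,0.05,0,0,0,3.9],[-0.12,0,0.05,0,0,0,4.0]]]'

```text
clock: 10.23
eef_pos: [634.5, -139.1, 114.2]
tool_rot: [-3.142, 0.252, -3.002]
force: [0.6, -0.5, 0.4]
width: 40.3
```

```bash
python3 look.py k4
```

```text
10.2333 p [ 634.5 -139.1  114.2] rot [-3.142  0.252 -3.002] F [ 0.6 -0.5  0.4] T [-0.01  0.25  0.02] w 40.34142698276073 q [ 0.42  0.7  -0.31  1.86  0.31  0.39  1.64]
ball [ 620.2 -141.6  129.2] 0.48 in tool [ 10.3  -0.5 -18.1]
side ball [ 619.9 -139.9  129.5]
foot 258 ((633.3558959960938, -160.06785583496094), (97.0394515991211, 104.18495178222656), 0.08908522874116898)
slope [ 1.8000e-02 -5.0000e-03  1.4694e+01]
```

Request:
carry_out --series '[[[0,0,0,0,0,0,4.1],[0,0,0,0,0,0,4.2],[0,0,0,0,0,0,4.4],[0,0,0,0,0,0,5],[0,0,0,0,0,0,6]]]'

```text
clock: 10.8
eef_pos: [633.7, -139.1, 113.9]
tool_rot: [3.142, 0.25, -3.002]
force: [0.6, 0.9, 0.1]
width: 59.6
```

```bash
python3 look.py k5
```

```text
10.8 p [ 633.7 -139.1  113.9] rot [ 3.142  0.25  -3.002] F [0.6 0.9 0.1] T [-0.01  0.25  0.04] w 59.584767205143 q [ 0.42  0.7  -0.31  1.86  0.31  0.39  1.64]
ball [ 620.5 -141.6  129.1] 0.46 in tool [  9.2  -0.6 -18.1]
side ball [ 619.6 -140.   129.7]
foot 260 ((632.5904541015625, -158.49549865722656), (108.40694427490234, 96.63414764404297), 89.60363006591797)
slope [3.0000e-03 9.0000e-03 1.4603e+01]
```

View pics/k5.png

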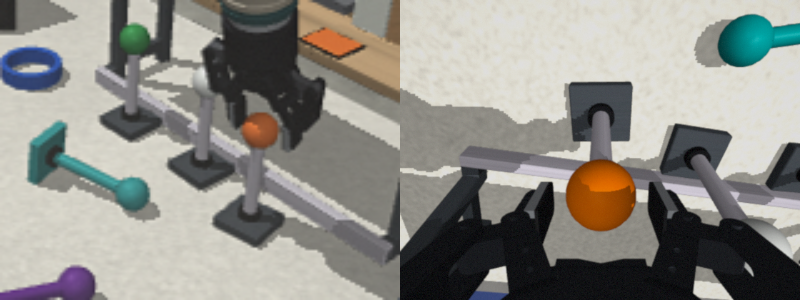

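Run:
```python
from h import *
from cell import get_image
e=get_image("wrist");W=cloud(e,e["T_tool_cam"])
for sg in (1,-1):
    m=(sg*W[...,1]>27)&(sg*W[...,1]<50)&(abs(W[...,0])<25)&(W[...,2]>-60)&(W[...,2]<15)
    P=W[m];print(len(P),np.percentile(P[:,2],[90,98,100]).round(1),P[P[:,2]>np.percentile(P[:,2],90)].mean(0).round(1),np.percentile(P[:,0],[0,100]),np.percentile(sg*P[:,1],[0,5]))
row([0,0,0],frame(H,.4))
s,p,M=cur();F=frame(H,.42);
# waypoint: up-back 
print(p)
row(p-M[:,2]*60,M);
```

```text
5788 [-18.8  -9.6  -4.1] [  6.   31.8 -13.1] [-10.37214488  16.06473877] [27.02133765 29.26812884]
5396 [-18.2  -9.5  -4.1] [  6.  -33.  -12.8] [-9.60097051 15.91045582] [27.33641034 30.44167288]
[61.75, 22.57, -4.0, 0.001, -0.15, 0.002]
[ 633.6405881  -139.08325791  113.8313069 ]
[0.0, 0.0, -6.0, 0.0, 0.0, 0.0]
```

Request:
carry_out --series '[[[0,0,-1.5,0,0,0,6.5],[0,0,-4,0,0,0,6.5],[0,0,-7,0,0,0,7],[0,0,-9,0,0,0,7],[0,0,-9,0,-0.1,0,7]]]'

```text
clock: 11.42
eef_pos: [617.5, -141.6, 207.3]
tool_rot: [-3.138, 0.361, -2.999]
force: [3.4, 0.3, -1.0]
width: 70.0
```

```bash
python3 look.py
python3 - <<'E'
from h import *
U=frame(.137)[:,0]*-1
A=np.array([620.3,-140.8,0])
row(A-95*U+[0,0,150],frame(.137,.4)); row(A-95*U+[0,0,30],frame(.137,.4))
E
```

```text
11.4167 p [ 617.5 -141.6  207.3] rot [-3.138  0.361 -2.999] F [ 3.4  0.3 -1. ] T [-0.03  0.23  0.  ] w 70.00173242472079 q [ 0.54  0.53 -0.42  1.92  0.24  0.39  1.71]
ball [ 620.5 -141.7  129. ] 0.48 in tool [24.9 -0.3 74.3]
side ball [ 619.6 -139.5  129.6]
foot 258 ((618.2845458984375, -142.1001739501953), (63.09074401855469, 59.514835357666016), 7.828976631164551)
slope [7.0000e-03 1.2000e-02 1.4597e+01]
[9.57, 0.07, 1.9, 0.001, -0.055, 0.001]
[13.63, 0.06, 13.2, 0.001, -0.055, 0.001]
```

Request:
carry_out --series '[[[4,0,0,0,0,0,8],[8,0,0,0,-0.05,0,8],[10.5,0,3.5,0,-0.05,0,8],[12,0,7,0,-0.05,0,8],[13,0,10.5,0,-0.05,0,8]]]'

```text
clock: 11.98
eef_pos: [542.4, -167.5, 144.5]
tool_rot: [-3.11, 0.35, -3.005]
force: [0.1, -0.4, 0.6]
width: 79.8
```

```bash
python3 look.py k6
python3 - <<'E'
from h import *
U=frame(.137)[:,0]*-1
A=np.array([620,-141,0])
row(A-95*U+[0,0,20],frame(.137,.4)); row(A-95*U+[0,0,6],frame(.137,.4))
E
```

```text
11.9833 p [ 542.4 -167.5  144.5] rot [-3.11   0.35  -3.005] F [ 0.1 -0.4  0.6] T [-0.11  0.38  0.03] w 79.79438302563157 q [ 0.75  0.6  -0.61  2.14  0.99  0.26  1.04]
ball [ 620.5 -141.7  129.1] 5.26 in tool [-70.8  16.3  41.7]
foot 260 ((640.021240234375, -132.1601104736328), (117.378662109375, 70.8951644897461), 22.744937896728516)
slope [2.0000e-03 1.5000e-02 1.4505e+01]
[5.55, 1.82, 11.12, -0.029, -0.052, 0.0]
[6.03, 1.86, 12.44, -0.029, -0.052, 0.0]
```

View pics/k6.png

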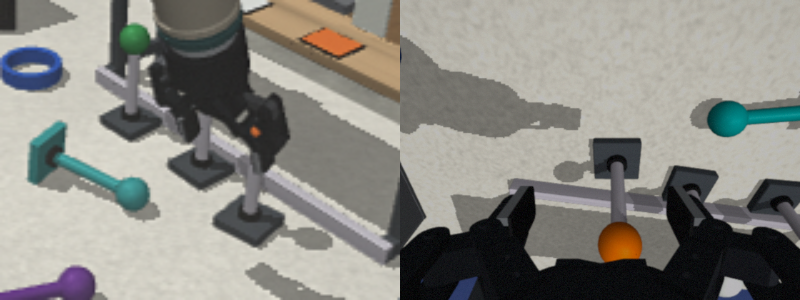

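Request:
carry_out --series '[[[1,0.6,2,-0.03,0,0,8],[2,1.2,4,-0.03,0,0,8],[3,1.8,6,-0.03,0,0,8],[4,1.8,8,-0.03,0,0,8],[4,1.8,8,-0.03,0,0,8]]]'

```text
clock: 12.55
eef_pos: [532.7, -153.4, 57.0]
tool_rot: [-3.136, 0.354, -3.003]
force: [-0.3, -0.9, -0.1]
width: 79.9
```

```bash
python3 look.py k7
python3 - <<'E'
from h import *
U=frame(.137)[:,0]*-1
A=np.array([620,-141,0])
row(A-85*U+[0,0,20],frame(.137,.36)); row(A-85*U+[0,0,6],frame(.137,.36))
E
```

```text
12.55 p [ 532.7 -153.4   57. ] rot [-3.136  0.354 -3.003] F [-0.3 -0.9 -0.1] T [-0.08  0.42 -0.03] w 79.91863175336914 q [ 0.77  0.8  -0.66  2.21  1.86  0.32  0.23]
side ball [ 619.6 -140.   129.5]
foot 125 ((619.3810424804688, -141.698486328125), (60.86619186401367, 58.74449157714844), 9.025548934936523)
slope [-6.0000e-03  2.0000e-03  1.3368e+01]
[0.65, -0.13, 3.48, 0.001, -0.012, -0.0]
[1.13, -0.14, 4.8, 0.001, -0.012, -0.0]
```

View pics/k7.png

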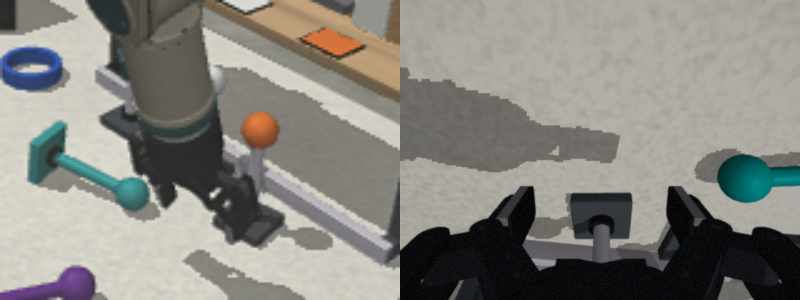

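Request:
carry_out --series '[[[0.5,-0.1,1,0,-0.02,0,8],[0.9,-0.1,2,0,-0.05,0,8],[1.0,-0.1,3,0,-0.05,0,8],[1.1,-0.1,4,0,-0.05,0,8],[1.1,-0.1,4,0,-0.05,0,8]]]'

```text
clock: 13.12
eef_pos: [533.8, -154.3, 14.3]
tool_rot: [-3.14, 0.398, -3.006]
force: [0.4, 0.3, -0.0]
width: 80.0
```

```bash
python3 look.py k8
python3 - <<'E'
from h import *
F=frame(.137,.42);U=frame(.137)[:,0]*-1
A=np.array([619.7,-141.3,0])
tip=lambda s,z:A+s*U+[0,0,z]+4*F[:,2]
row(tip(-70,8),F); row(tip(-45,8),F);row(tip(-24,8),F)
E
```

```text
13.1167 p [ 533.8 -154.3   14.3] rot [-3.14   0.398 -3.006] F [ 0.4  0.3 -0. ] T [-0.06  0.39 -0.02] w 80.01312510908882 q [ 0.87  0.97 -0.8   2.24  2.13  0.5   0.05]
side ball [ 620.  -140.1  129.8]
foot 139 ((623.3158569335938, -141.3899688720703), (52.12710952758789, 58.84719467163086), 7.409390926361084)
slope [-0.065  0.026 14.473]
[-1.21, 0.05, 1.77, -0.002, -0.019, 0.001]
[-3.51, 0.05, 2.74, -0.002, -0.019, 0.001]
[-5.44, 0.04, 3.56, -0.002, -0.019, 0.001]
```

Request:
carry_out --series '[[[-0.6,0,0.9,0,-0.02,0,8],[-1.6,0,1.9,0,-0.02,0,8],[-2.9,0,2.5,0,-0.02,0,8],[-4.2,0,3.0,0,-0.02,0,8],[-4.8,0,3.3,0,-0.02,0,8]]]'

```text
clock: 13.68
eef_pos: [592.6, -145.1, 5.0]
tool_rot: [-3.139, 0.424, -3.003]
force: [0.9, -0.4, -0.2]
width: 80.0
```

```bash
python3 look.py k9
python3 - <<'E'
from h import *
F=frame(.137,.42);U=frame(.137)[:,0]*-1
A=np.array([619.7,-141.3,0])
tip=lambda s,z:A+s*U+[0,0,z]+4*F[:,2]
row(tip(-24,7),F)
E
```

```text
13.6833 p [ 592.6 -145.1    5. ] rot [-3.139  0.424 -3.003] F [ 0.9 -0.4 -0.2] T [-0.03  0.38  0.02] w 80.01080103346469 q [ 0.79  1.   -0.77  2.12  2.08  0.46  0.09]
side ball [ 619.7 -140.   129.6]
foot 125 ((595.0145263671875, -147.83380126953125), (51.21929931640625, 100.67262268066406), 7.889978408813477)
slope [-0.222 -0.027 17.349]
[-0.64, -0.02, 0.35, -0.001, 0.002, 0.002]
```

View pics/k9.png

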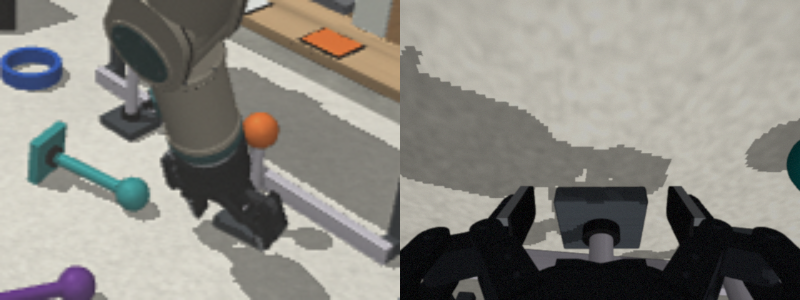

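Request:
carry_out --series '[[[-0.3,0,0.17,0,0,0,7.8],[-0.6,0,0.35,0,0,0,7.5],[-0.6,0,0.35,0,0,0,7],[-0.6,0,0.35,0,0,0,6.6],[-0.6,0,0.35,0,0,0,6.3]]]'

```text
clock: 14.25
eef_pos: [596.4, -144.3, 2.2]
tool_rot: [3.141, 0.421, -3.004]
force: [-0.1, 1.2, -0.3]
width: 62.8
```

Request:
carry_out --series '[[[0,0,0,0,0,0,6.2],[0,0,0,0,0,0,6.1],[0,0,0,0,0,0,6.0],[0,0,0,0,0,0,5.9],[0,0,0,0,0,0,5.9]]]'

```text
clock: 14.67
eef_pos: [596.5, -144.5, 2.4]
tool_rot: [-3.141, 0.421, -3.004]
force: [-1.2, -0.9, 2.8]
width: 59.3
```

```bash
python3 look.py k10
```

```text
14.6667 p [ 596.5 -144.5    2.4] rot [-3.141  0.421 -3.004] F [-1.2 -0.9  2.8] T [-0.22  0.59 -0.07] w 59.30277199040563 q [ 0.78  1.   -0.76  2.11  2.07  0.46  0.1 ]
side ball [ 619.6 -140.   129.5]
foot 117 ((602.0023193359375, -142.69369506835938), (77.69658660888672, 78.35556030273438), 20.87468719482422)
slope [-0.186 -0.034 16.965]
```

View pics/k10.png

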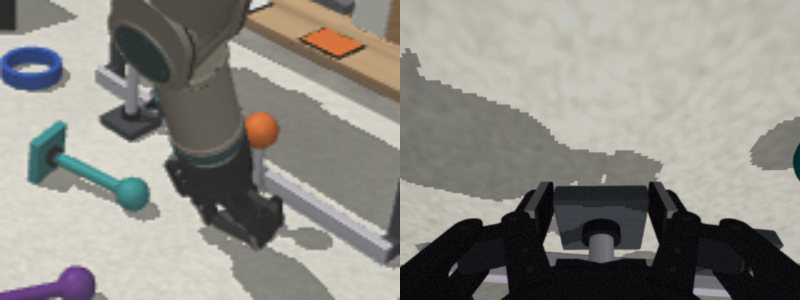

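```bash
cat >> h.py <<'E'
def slide(c0,h0,c1,h1,n,dz=0):
    s,p,M=cur(); off=frame(h0).T@(p-np.r_[c0,0]); rel=frame(h0).T@M
    for k in range(1,n+1):
        a=k/n;c=np.r_[np.array(c0)+a*(np.array(c1)-c0),0];h=h0+a*(h1-h0)
        row(c+frame(h)@off+[0,0,dz*a],frame(h)@rel,(p,M))
E
python3 - <<'E'
from h import *
slide([619.8,-141],.1375,[646,-162.5],-.022,10)
E
```

```text
[-0.21, -0.21, 0.09, 0.007, 0.0, 0.015]
[-0.42, -0.42, 0.19, 0.013, 0.0, 0.029]
[-0.63, -0.63, 0.28, 0.02, 0.0, 0.044]
[-0.84, -0.85, 0.38, 0.026, 0.0, 0.058]
[-1.05, -1.06, 0.47, 0.033, 0.0, 0.073]
[-1.27, -1.27, 0.57, 0.039, 0.0, 0.087]
[-1.48, -1.48, 0.66, 0.046, 0.0, 0.102]
[-1.69, -1.69, 0.76, 0.052, 0.0, 0.116]
[-1.91, -1.9, 0.86, 0.059, 0.0, 0.131]
[-2.12, -2.11, 0.95, 0.065, 0.0, 0.146]
```

Request:
carry_out --series '[[[-0.1,-0.1,0.045,0.003,0,0.007,5.85],[-0.3,-0.3,0.13,0.01,0,0.021,5.85],[-0.5,-0.5,0.23,0.016,0,0.036,5.85],[-0.74,-0.74,0.33,0.023,0,0.051,5.85],[-0.84,-0.85,0.38,0.026,0,0.058,5.85]]]'

```text
clock: 15.23
eef_pos: [607.7, -150.2, 2.5]
tool_rot: [3.14, 0.422, -3.068]
force: [-3.1, 2.9, 4.4]
width: 58.7
```

```bash
python3 look.py k11;python3 - <<'E'
from h import *
s,p,M=cur();h=np.arctan2(M[0,1]*-1,M[1,1]);c=(p+frame(h)@np.array([23.6,0.3,0])*[-1,1,1]);
f=frame(h);u=-f[:,0];y=f[:,1];c=p+23.6*u+.3*y;print(h,c)
slide(c[:2],h,[646,-162.5],-.022,5)
E
```

```text
15.2333 p [ 607.7 -150.2    2.5] rot [ 3.14   0.422 -3.068] F [-3.1  2.9  4.4] T [0.46 0.52 0.35] w 58.67069266333738 q [ 0.77  1.01 -0.76  2.09  2.04  0.48  0.07]
side ball [ 631.6 -147.8  129.4]
foot 127 ((630.60595703125, -163.39224243164062), (75.66212463378906, 119.33950805664062), 78.88174438476562)
slope [-0.067 -0.051 17.192]
0.07514507616525061 [ 631.38865515 -148.47106834    2.52734721]
[-0.25, -0.26, 0.11, 0.008, -0.0, 0.018]
[-0.49, -0.51, 0.22, 0.016, -0.0, 0.035]
[-0.74, -0.77, 0.33, 0.024, -0.0, 0.053]
[-0.99, -1.02, 0.44, 0.032, -0.0, 0.071]
[-1.24, -1.28, 0.56, 0.04, -0.0, 0.089]
```

View pics/k11.png

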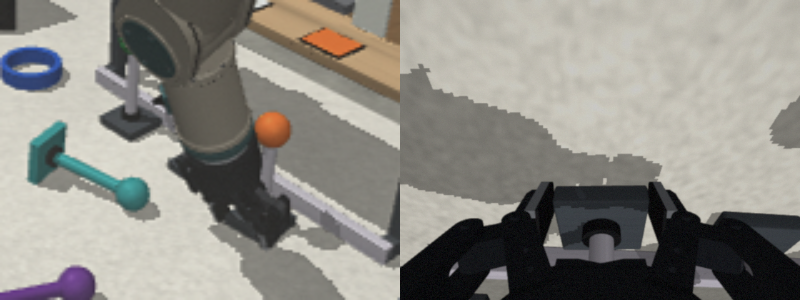

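Request:
carry_out --series '[[[-0.25,-0.26,0.11,0.008,0,0.018,5.85],[-0.5,-0.51,0.22,0.016,0,0.035,5.85],[-0.75,-0.77,0.33,0.024,0,0.053,5.85],[-1.0,-1.02,0.44,0.032,0,0.071,5.85],[-1.24,-1.28,0.55,0.04,0,0.089,5.85]]]'

```text
clock: 15.8
eef_pos: [621.7, -162.9, 2.5]
tool_rot: [3.141, 0.421, 3.116]
force: [-2.5, 3.1, 4.5]
width: 59.2
```

```bash
python3 look.py k12;python3 - <<'E'
from h import *
s,p,M=cur();h=np.arctan2(M[0,1]*-1,M[1,1]);
f=frame(h);u=-f[:,0];y=f[:,1];c=p+23.6*u+.3*y;print(h,c)
slide(c[:2],h,[652,-162.5],-.022,2)
E
```

```text
15.8 p [ 621.7 -162.9    2.5] rot [3.141 0.421 3.116] F [-2.5  3.1  4.5] T [0.55 0.52 0.34] w 59.22052117404832 q [ 0.75  1.01 -0.76  2.06  2.    0.51  0.02]
side ball [ 646.  -163.5  129.9]
foot 127 ((639.4185791015625, -170.84921264648438), (75.11983489990234, 91.61347198486328), 84.77142333984375)
slope [-0.086 -0.02  16.768]
-0.02449789388094184 [ 645.96693542 -163.84211523    2.53518274]
[-0.27, 0.07, 0.12, -0.001, -0.0, -0.001]
[-0.55, 0.14, 0.25, -0.001, -0.0, -0.002]
```

View pics/k12.png

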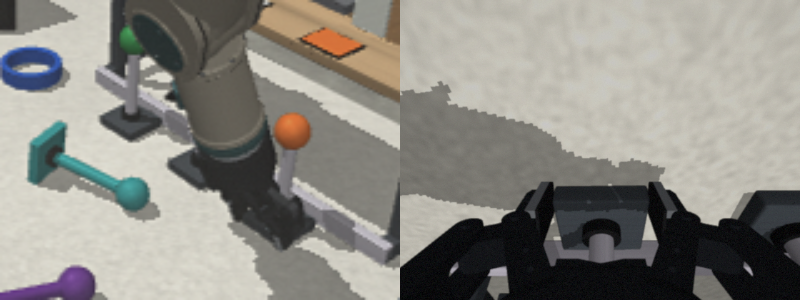

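Request:
carry_out --series '[[[-0.12,0.05,0.05,0,0,0,5.85],[-0.25,0.1,0.11,0,0,0,5.85],[-0.35,0.1,0.16,0,0,0,5.85],[-0.45,0.1,0.2,0,0,0,5.85],[-0.45,0.1,0.2,0,0,0,5.85]]]'

```text
clock: 16.37
eef_pos: [625.3, -163.5, 2.4]
tool_rot: [-3.139, 0.42, 3.117]
force: [-6.6, -0.2, 9.4]
width: 59.3
```

```bash
python3 look.py k13;python3 - <<'E'
from h import *
from cell import get_image
d=get_image("scene");W=cloud(d);h=W[...,2]
cv2.imwrite("pics/sc13.png",cv2.resize(d["img"][180:340,260:420],(800,600)))
for nm,a,b,s in (("or",5,16,170),("gr",45,75,100)):
    m=mask(d,a,b,s,70);
    for lo,hi in((100,170),(215,235)):
        P=W[m&(h>lo)&(h<hi)];print(nm,lo,len(P),ball(P)[0] if lo==100 and len(P)>20 else cv2.minAreaRect(P[:,:2].astype(np.float32)) if len(P) else '')
E
```

```text
16.3667 p [ 625.3 -163.5    2.4] rot [-3.139  0.42   3.117] F [-6.6 -0.2  9.4] T [0.19 0.86 0.07] w 59.29024846065398 q [ 0.74  1.01 -0.75  2.05  1.98  0.51  0.03]
side ball [ 648.9 -163.3  129.1]
foot 128 ((640.2119750976562, -171.30221557617188), (76.2557144165039, 90.13361358642578), 84.32538604736328)
slope [-0.101 -0.025 16.856]
or 100 202 [ 648.75360877 -165.59998435  130.1918639 ]
or 215 423 ((696.4927978515625, -164.14166259765625), (52.143943786621094, 41.403541564941406), 88.7500991821289)
gr 100 116 [656.70125665  99.22851091 129.34222808]
gr 215 299 ((701.1251831054688, 78.25286865234375), (88.74105072021484, 42.277957916259766), 85.64910125732422)
```

View pics/k13.png

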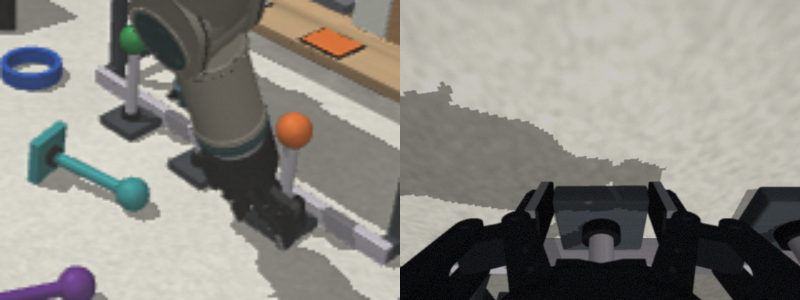

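View pics/sc13.png

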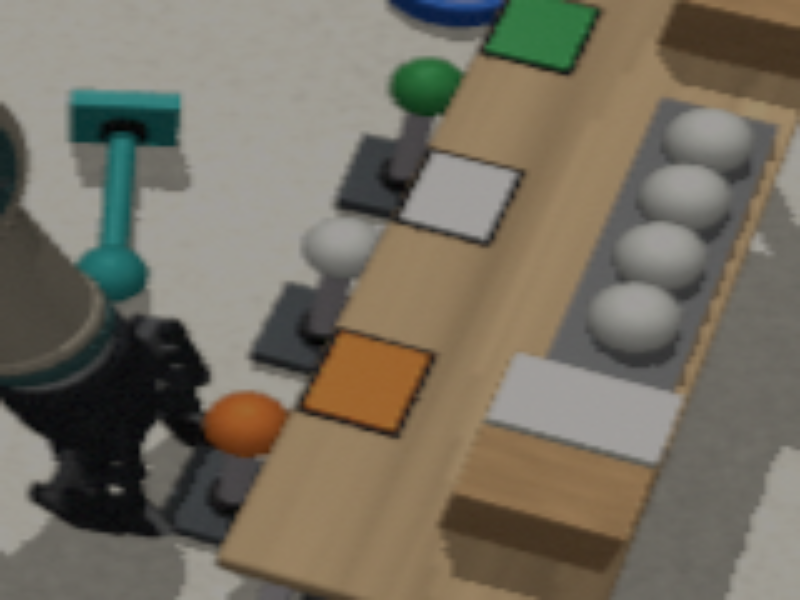

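Request:
carry_out --series '[[[-0.05,0.1,0.01,0,0,0,5.85],[-0.1,0.2,0.02,0,0,0,5.85],[-0.15,0.27,0.04,0,0,0,5.85],[-0.2,0.27,0.06,0,0,0,5.85],[-0.2,0.27,0.06,0,0,0,5.85]]]'

```text
clock: 16.98
eef_pos: [627.7, -162.6, 2.5]
tool_rot: [-3.137, 0.42, 3.116]
force: [-5.4, -1.3, 6.8]
width: 59.4
```

```bash
python3 look.py k14;cat > sc.py <<'E'
from h import *
from cell import get_image
import sys
d=get_image("scene");W=cloud(d);h=W[...,2]
cv2.imwrite(f"pics/{sys.argv[1]}.png",cv2.resize(d["img"][180:340,260:420],(800,600)))
for nm,a,b,s in (("or",5,16,170),("gr",45,75,100)):
    m=mask(d,a,b,s,70);
    for lo,hi in((100,170),(215,235)):
        P=W[m&(h>lo)&(h<hi)];print(nm,lo,len(P),ball(P)[0] if lo==100 and len(P)>20 else np.median(P,0) if len(P) else '')
E
python3 sc.py sc14
```

```text
16.9833 p [ 627.7 -162.6    2.5] rot [-3.137  0.42   3.116] F [-5.4 -1.3  6.8] T [-0.1   0.76 -0.09] w 59.37760644500511 q [ 0.74  1.01 -0.75  2.04  1.98  0.51  0.03]
side ball [ 651.5 -162.5  129.2]
foot 139 ((642.9617919921875, -171.5252685546875), (80.23721313476562, 83.10588836669922), 86.46345520019531)
slope [-0.072 -0.032 16.932]
or 100 191 [ 651.80527071 -164.75234341  130.07975665]
or 215 427 [ 696.51419331 -164.65227294  223.55084437]
gr 100 115 [656.10413395  99.58026037 128.98482562]
gr 215 298 [702.58332753  95.33986564 223.15029012]
```

Request:
carry_out --series '[[[-0.03,0.1,0.01,0,0,0,5.85],[-0.06,0.15,0.02,0,0,0,5.85],[-0.1,0.15,0.04,0,0,0,5.85],[-0.15,0.15,0.06,0,0,0,5.85],[-0.2,0.15,0.08,0,0,0,5.85]]]'

```text
clock: 17.6
eef_pos: [629.6, -161.7, 2.5]
tool_rot: [-3.136, 0.419, 3.115]
force: [-8.5, -2.8, 10.1]
width: 58.8
```

```bash
python3 look.py k15;python3 sc.py sc15
```

```text
17.6 p [ 629.6 -161.7    2.5] rot [-3.136  0.419  3.115] F [-8.5 -2.8 10.1] T [-0.25  1.1  -0.18] w 58.828246414877114 q [ 0.73  1.01 -0.75  2.04  1.97  0.51  0.03]
side ball [ 653.4 -161.2  129.8]
foot 133 ((642.9723510742188, -169.6331787109375), (84.43148040771484, 79.51172637939453), 88.8506088256836)
slope [-0.083 -0.041 17.222]
or 100 178 [ 653.96728618 -164.00030408  129.6897677 ]
or 215 428 [ 696.51100516 -164.68750496  223.52394258]
gr 100 117 [655.89423039  99.83886022 129.73107658]
gr 215 299 [702.57843019  95.24981832 223.11074394]
```

View pics/sc15.png

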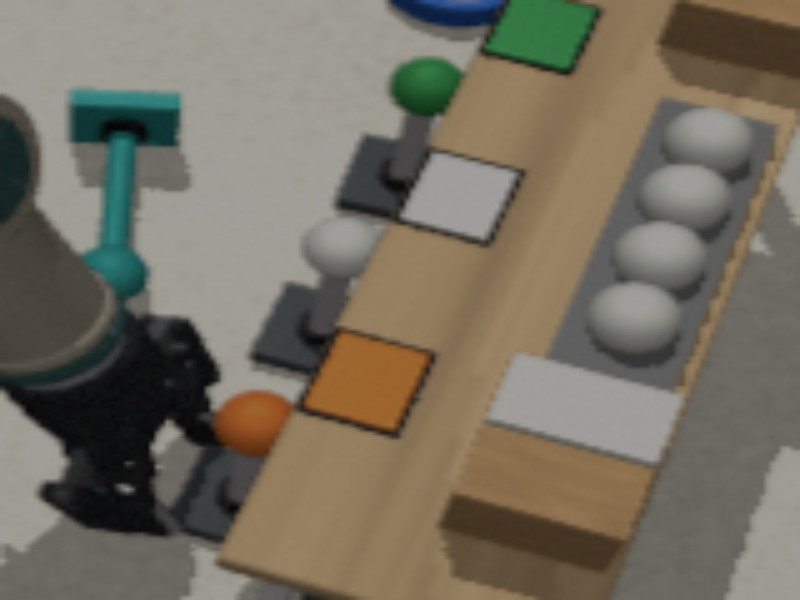

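Request:
carry_out --series '[[[-0.05,0,0.02,0,0,0,5.85],[-0.1,0,0.04,0,0,0,5.85],[-0.15,0,0.06,0,0,0,5.85],[-0.2,0,0.08,0,0,0,5.85],[-0.2,0,0.08,0,0,0,5.85]]]'

```text
clock: 18.22
eef_pos: [629.7, -161.6, 2.4]
tool_rot: [-3.136, 0.417, 3.115]
force: [-13.0, -2.0, 15.2]
width: 58.6
```

```bash
python3 look.py k16
```

```text
18.2167 p [ 629.7 -161.6    2.4] rot [-3.136  0.417  3.115] F [-13.   -2.   15.2] T [-0.26  1.71 -0.2 ] w 58.59090852444138 q [ 0.73  1.01 -0.75  2.04  1.97  0.51  0.04]
side ball [ 652.9 -161.4  129.2]
foot 127 ((643.3900146484375, -170.54769897460938), (83.8002700805664, 77.66410064697266), 89.35328674316406)
slope [-0.093 -0.02  17.058]
```

View pics/k16.png

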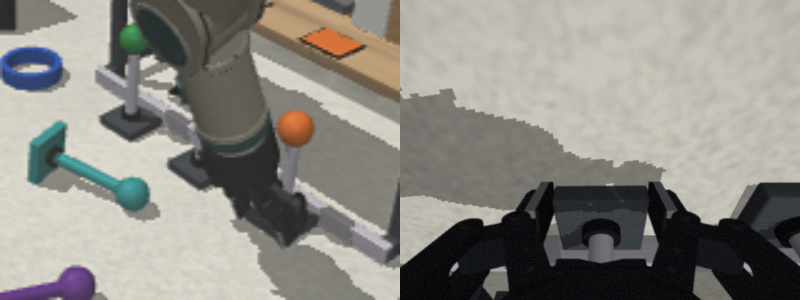

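Request:
carry_out --series '[[[0.1,0,-0.04,0,0,0,5.9],[0.2,0,-0.08,0,0,0,5.95],[0.2,0,-0.08,0,0,0,6.1],[0.2,0,-0.08,0,0,0,6.3],[0.2,0,-0.08,0,0,0,6.6]]]'

```text
clock: 18.78
eef_pos: [631.0, -158.7, 2.4]
tool_rot: [-3.141, 0.421, 3.117]
force: [-0.0, 0.3, -0.2]
width: 65.8
```

```bash
python3 look.py k17
```

```text
18.7833 p [ 631.  -158.7    2.4] rot [-3.141  0.421  3.117] F [-0.   0.3 -0.2] T [0.01 0.51 0.08] w 65.78755504019865 q [ 0.73  1.01 -0.75  2.04  1.97  0.51  0.03]
side ball [ 653.3 -160.9  129.5]
foot 141 ((643.0631103515625, -168.01260375976562), (91.50862884521484, 78.5726089477539), 89.34174346923828)
slope [-0.094 -0.025 16.639]
```

View pics/k17.png

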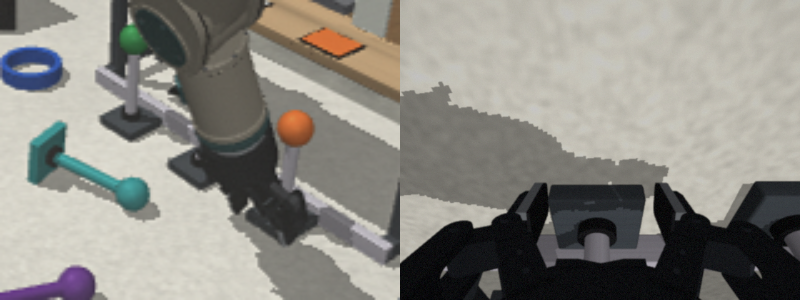

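Request:
carry_out --series '[[[0.1,-0.2,-0.05,0,0,0,7.2],[0.2,-0.3,-0.1,0,0,0,7.8],[1.3,-0.3,-0.6,0,0,0,8.2],[3,-0.3,-1.4,0,0,0,8.2],[5,-0.3,-2.4,0,0,0,8.2]]]'

```text
clock: 19.35
eef_pos: [576.0, -159.5, 4.7]
tool_rot: [-3.141, 0.423, 3.118]
force: [0.2, -0.2, -0.4]
width: 81.9
```

Request:
carry_out --series '[[[2,0,-1,0,0,0,8.2],[5,0,-3,0,0,0,8.2],[7,0,-6,0,0,0,8.2],[8,0,-9,0,0,0,8.2],[8,0,-9,0,0,0,8.2]]]'

```text
clock: 19.77
eef_pos: [460.8, -156.5, 55.3]
tool_rot: [-3.141, 0.418, 3.12]
force: [0.6, 0.6, -0.3]
width: 82.0
```

```bash
python3 look.py k18; python3 sc.py sc18
```

```text
19.7667 p [ 460.8 -156.5   55.3] rot [-3.141  0.418  3.12 ] F [ 0.6  0.6 -0.3] T [-0.03  0.43  0.02] w 82.04792930053422 q [ 0.96  0.9  -0.93  2.45  2.2   0.66 -0.22]
side ball [ 653.3 -160.7  129.7]
foot 264 ((651.2827758789062, -143.31629943847656), (136.0976104736328, 60.95537567138672), 89.98782348632812)
slope [2.9000e-02 3.0000e-03 1.4451e+01]
or 100 172 [ 653.8424133  -163.69076367  129.44346011]
or 215 429 [ 696.69527246 -164.54648711  223.81661219]
gr 100 112 [656.42959546  98.62436554 129.41327747]
gr 215 299 [702.55339571  95.95804168 223.13220306]
```

View pics/k18.png

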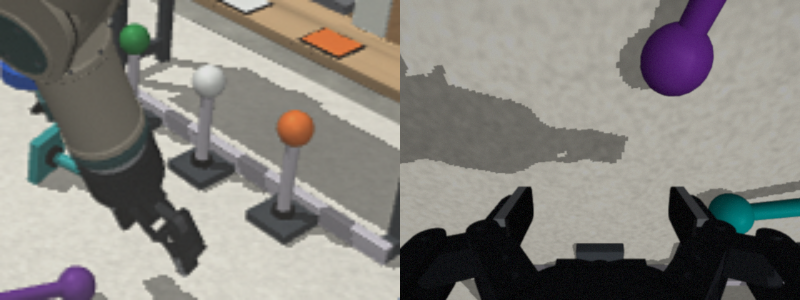

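View pics/sc18.png

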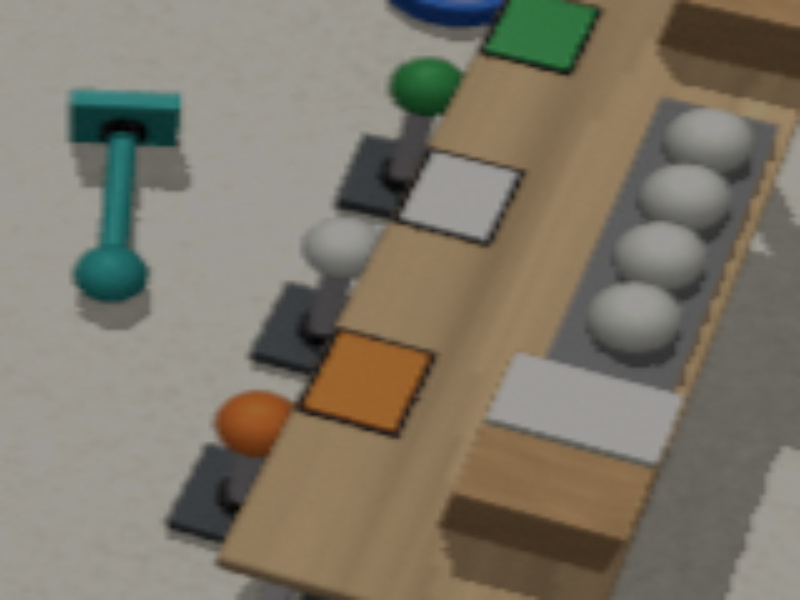

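Run:
```python
from h import *
from cell import get_image
d=get_image("side");W=cloud(d);h=W[...,2]
cv2.imwrite("pics/z1.png",cv2.resize(d["img"][185:275,305:415],(800,655),interpolation=cv2.INTER_CUBIC)[:600])
for y0 in (-161,-32.5):
    m=(W[...,0]>600)&(W[...,0]<678)&(abs(W[...,1]-y0)<42)&(h>9.5)&(h<19)&(d["img"].max(-1)<110)
    tp=W[m];r=cv2.minAreaRect(tp[:,:2].astype(np.float32));print(y0,len(tp),r)
    A=np.c_[tp[:,:2]-tp[:,:2].mean(0),np.ones(len(tp))];print(np.linalg.lstsq(A,tp[:,2],rcond=None)[0].round(3), np.percentile(tp,[1,99],axis=0).round(1).tolist())
    # near (robot-side) face edge fit
    e=[];
    for y in np.arange(y0-26,y0+27,4):
        q=tp[abs(tp[:,1]-y)<3]
        if len(q): e.append((y,q[:,0].min()))
    print(np.polyfit(*np.array(e).T,1))
    m=(abs(W[...,1]-y0)<12)&(abs(W[...,0]-652)<15)&(h>25)&(h<105);P=W[m];z=P[:,2]
    print("shaft x vs z",np.polyfit(z,P[:,0],1),"y",np.polyfit(z,P[:,1],1),len(P))
```

```text
-161 222 ((648.3336181640625, -162.63499450683594), (59.01962661743164, 58.99666976928711), 0.37588077783584595)
[1.0000e-02 1.1000e-02 1.3478e+01] [[620.9, -191.5, 9.8], [677.2, -133.9, 17.7]]
[-3.03980581e-03  6.21247427e+02]
shaft x vs z [4.38383877e-03 6.47911278e+02] y [-7.45378506e-03 -1.64160036e+02] 135
-32.5 179 ((649.1384887695312, -33.85050964355469), (61.79128646850586, 58.858001708984375), 88.12841796875)
[1.2000e-02 6.0000e-03 1.3567e+01] [[620.6, -63.4, 9.8], [677.2, -3.0, 18.4]]
[5.17256985e-02 6.23831401e+02]
shaft x vs z [1.22817968e-02 6.47275192e+02] y [-5.78238423e-03 -3.51933763e+01] 119
```

View pics/z1.png

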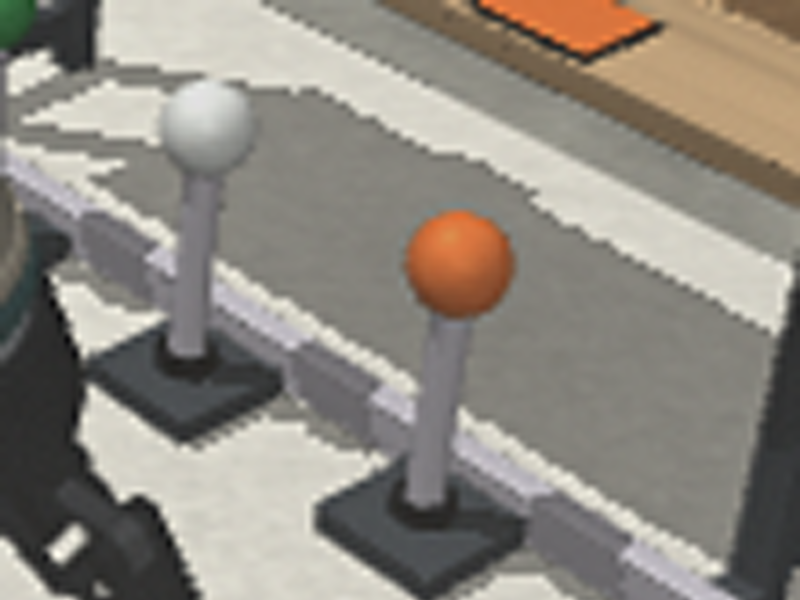

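```bash
cat > g.py <<'E'
from h import *
import sys
F=frame(-.022,.42);U=-frame(-.022)[:,0]
A=np.array([653.3,-162.2,0])
tip=lambda s,z:A+s*U+[0,0,z]+2*F[:,2]
for a in sys.argv[1:]:
    s,z=map(float,a.split(',')); row(tip(s,z),F)
E
python3 g.py -- -75,25 -75,7 -50,7 2>/dev/null || python3 - <<'E'
import sys;sys.argv=['g','-75,25','-75,7','-50,7'];exec(open('g.py').read())
E
```

```text
[-9.0, -0.05, 7.36, -0.001, 0.002, -0.002]
[-8.26, -0.05, 9.0, -0.001, 0.002, -0.002]
[-10.54, -0.04, 10.03, -0.001, 0.002, -0.002]
```

Request:
carry_out --series '[[[-3,0,2,0,0,0,7],[-6,0,4.5,0,0,0,6],[-8.5,0,7,0,0,0,5],[-8.3,0,8.8,0,0,0,4.4],[-8.3,0,8.8,0,0,0,4.4]]]'

```text
clock: 20.43
eef_pos: [579.6, -159.3, 4.4]
tool_rot: [3.141, 0.421, 3.117]
force: [-0.4, -0.3, -0.9]
width: 44.0
```

```bash
python3 look.py k19; sed -i 's/sys.argv\[1:\]/sys.argv[1:]/' g.py; python3 g.py ' -46,7' ' -41,7'
python3 - <<'E'
from h import *
from cell import get_image
s,p,M=cur();e=get_image("wrist");T=np.eye(4);T[:3,:3]=M;T[:3,3]=p;W=cloud(e,T@e["T_tool_cam"])
cv2.imwrite("pics/w19.png",e["img"])
m=(W[...,0]>600)&(W[...,0]<682)&(abs(W[...,1]+162)<45)&(W[...,2]>9)&(W[...,2]<18)&(e["img"].max(-1)<110)
P=W[m];print(len(P),cv2.minAreaRect(P[:,:2].astype(np.float32)))
E
```

```text
20.4333 p [ 579.6 -159.3    4.4] rot [3.141 0.421 3.117] F [-0.4 -0.3 -0.9] T [0.03 0.46 0.06] w 43.9651576856281 q [ 0.8   1.01 -0.81  2.16  2.1   0.58 -0.09]
side ball [ 653.2 -160.9  129.5]
foot 254 ((621.077880859375, -146.79800415039062), (135.9193572998047, 121.50151062011719), 89.90467071533203)
slope [-0.029  0.019 15.191]
[-2.84, -0.15, 1.43, 0.001, -0.001, -0.001]
[-3.29, -0.15, 1.63, 0.001, -0.001, -0.001]
3344 ((638.1007080078125, -162.284912109375), (60.15087890625, 32.46516799926758), 87.78950500488281)
```

View pics/w19.png

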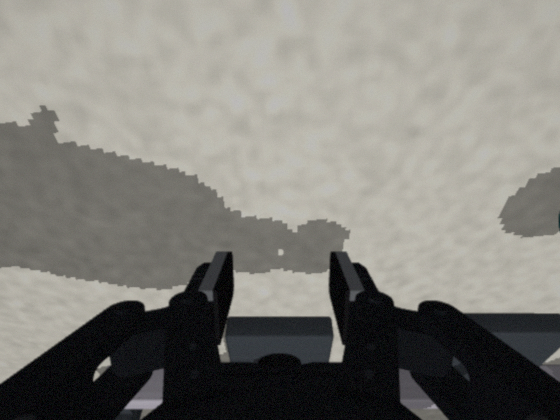

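Request:
carry_out --series '[[[-1,-0.05,0.3,0,0,0,4.4],[-1.8,-0.1,0.7,0,0,0,4.4],[-2.5,-0.15,1.1,0,0,0,4.4],[-2.8,-0.15,1.25,0,0,0,4.4],[-2.9,-0.15,1.3,0,0,0,4.4]]]'

```text
clock: 21.05
eef_pos: [609.9, -162.2, 7.8]
tool_rot: [-3.141, 0.422, 3.118]
force: [-0.7, 0.0, 0.2]
width: 44.1
```

```bash
python3 look.py k20; python3 g.py ' -41,7' ' -37,7'
```

```text
21.05 p [ 609.9 -162.2    7.8] rot [-3.141  0.422  3.118] F [-0.7  0.   0.2] T [ 0.04  0.47 -0.06] w 44.053103673352176 q [ 0.76  1.   -0.77  2.09  2.02  0.52 -0.01]
side ball [ 653.2 -161.3  129.6]
foot 156 ((632.3408203125, -167.89407348632812), (98.16349792480469, 92.62781524658203), 0.7441203594207764)
slope [-8.100e-02  3.000e-03  1.601e+01]
[-0.33, 0.08, 0.37, -0.001, 0.001, -0.001]
[-0.7, 0.08, 0.53, -0.001, 0.001, -0.001]
```

View pics/k20.png

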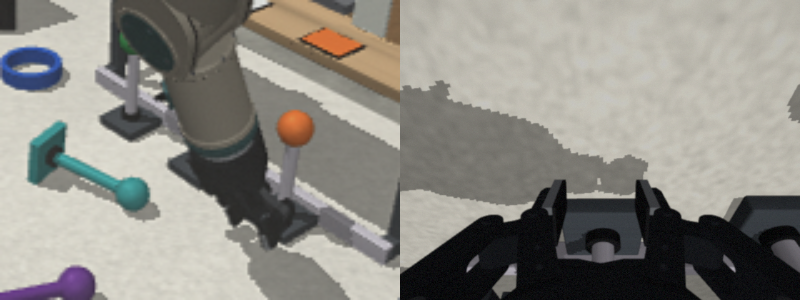

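Request:
carry_out --series '[[[0,0.05,0.15,0,0,0,4.4],[-0.1,0.05,0.25,0,0,0,4.4],[-0.25,0.05,0.33,0,0,0,4.4],[-0.4,0.05,0.4,0,0,0,4.4],[-0.4,0.05,0.4,0,0,0,4.4]]]'

```text
clock: 21.62
eef_pos: [614.7, -161.7, 5.3]
tool_rot: [-3.141, 0.422, 3.118]
force: [-0.6, 0.6, 0.5]
width: 44.2
```

Request:
carry_out --series '[[[-0.1,0,0.04,0,0,0,4.4],[-0.2,0,0.08,0,0,0,4.4],[-0.3,0,0.12,0,0,0,4.4],[-0.3,0,0.12,0,0,0,4.4]]]'

```text
clock: 21.95
eef_pos: [617.7, -161.8, 5.4]
tool_rot: [-3.141, 0.421, 3.118]
force: [-0.3, 0.2, -0.2]
width: 43.8
```

```bash
python3 look.py k21
```

```text
21.95 p [ 617.7 -161.8    5.4] rot [-3.141  0.421  3.118] F [-0.3  0.2 -0.2] T [ 0.04  0.45 -0.01] w 43.77815986563877 q [ 0.75  1.   -0.76  2.07  2.01  0.51  0.  ]
side ball [ 653.2 -161.3  129.5]
foot 138 ((638.6088256835938, -173.60414123535156), (62.19895553588867, 100.84959411621094), 78.24390411376953)
slope [-8.6000e-02 -9.0000e-03  1.6338e+01]
```

View pics/k21.png

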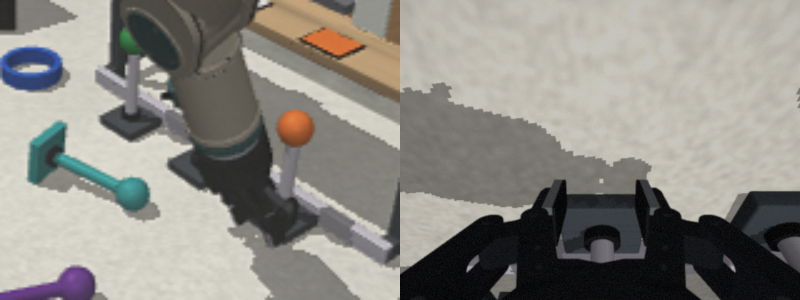

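Request:
carry_out --series '[[[0.5,0,-0.22,0,0,0,4.4],[1.3,0,-0.58,0,0,0,4.4],[1.35,0,-0.4,0,0,0,4.4],[1.4,0,-0.4,0,0,0,4.4],[1.4,0,-0.4,0,0,0,4.4]]]'

```text
clock: 22.52
eef_pos: [602.8, -161.6, 3.0]
tool_rot: [3.142, 0.421, 3.118]
force: [1.0, -0.3, 0.0]
width: 43.8
```

Request:
carry_out --series '[[[-0.2,0,0.09,0,0,0,4.4],[-0.4,0,0.18,0,0,0,4.4],[-0.6,0,0.27,0,0,0,4.4],[-0.8,0,0.36,0,0,0,4.4],[-0.8,0,0.36,0,0,0,4.4]]]'

```text
clock: 22.93
eef_pos: [612.8, -161.6, 3.5]
tool_rot: [-3.141, 0.422, 3.118]
force: [1.0, -0.4, 0.7]
width: 44.3
```

Request:
carry_out --series '[[[-0.1,0,0.045,0,0,0,4.4],[-0.2,0,0.09,0,0,0,4.4],[-0.3,0,0.135,0,0,0,4.4],[-0.3,0,0.135,0,0,0,4.4]]]'

```text
clock: 23.27
eef_pos: [615.4, -161.7, 3.3]
tool_rot: [-3.141, 0.421, 3.118]
force: [-0.2, -0.2, -0.4]
width: 44.1
```

Request:
carry_out --series '[[[-0.1,0,0.045,0,0,0,4.4],[-0.2,0,0.09,0,0,0,4.4],[-0.3,0,0.135,0,0,0,4.4],[-0.3,0,0.135,0,0,0,4.4]]]'

```text
clock: 23.6
eef_pos: [617.8, -161.8, 3.0]
tool_rot: [-3.141, 0.42, 3.118]
force: [-2.9, -0.0, 1.9]
width: 44.0
```

Contact begins; press a little further.

Request:
carry_out --series '[[[-0.05,0,0.02,0,0,0,4.4],[-0.1,0,0.045,0,0,0,4.4],[-0.15,0,0.065,0,0,0,4.4],[-0.15,0,0.065,0,0,0,4.4]]]'

```text
clock: 23.93
eef_pos: [617.9, -161.7, 2.7]
tool_rot: [3.142, 0.418, 3.118]
force: [-9.6, -0.9, 6.1]
width: 44.1
```

Request:
carry_out --series '[[[0.3,0,-0.13,0,0,0,4.4],[1,0,-0.45,0,0,0,4.4],[2.5,0,-1.2,0,0,0,4.4],[4.5,0,-2.5,0,0,0,4.4],[5.5,0,-4,0,0,0,4.4]]]'

```text
clock: 24.35
eef_pos: [551.0, -160.0, 16.2]
tool_rot: [3.14, 0.419, 3.117]
force: [-0.7, 0.1, -0.4]
width: 43.9
```

Request:
carry_out --series '[[[0,0,-2,0,0,0,4.4],[0,0,-4,0,0,0,4.4],[0,0,-6,0,0,0,4.4],[0,0,-6,0,0,0,4.4],[0,0,-6,0,0,0,4.4]]]'

```text
clock: 24.77
eef_pos: [529.5, -160.3, 73.1]
tool_rot: [-3.14, 0.423, 3.119]
force: [-0.1, -0.1, -0.1]
width: 44.1
```

```bash
python3 look.py k22; python3 sc.py sc22
python3 - <<'E'
from cell import get_image;import cv2
cv2.imwrite("pics/side22.png",get_image("side")["img"])
cv2.imwrite("pics/scene22.png",get_image("scene")["img"])
E
```

```text
24.7667 p [ 529.5 -160.3   73.1] rot [-3.14   0.423  3.119] F [-0.1 -0.1 -0.1] T [-0.06  0.46 -0.02] w 44.12816393762112 q [ 0.87  0.83 -0.84  2.28  2.03  0.5  -0.07]
side ball [ 653.1 -160.8  129.9]
foot 260 ((650.3992919921875, -150.6766815185547), (62.927940368652344, 123.84749603271484), 0.18529747426509857)
slope [1.8000e-02 1.2000e-02 1.4591e+01]
or 100 171 [ 653.55879099 -163.63506057  129.59736204]
or 215 426 [ 696.5011819  -164.7794649   223.63269951]
gr 100 113 [656.98293406  99.81605177 129.6303789 ]
gr 215 299 [702.56098375  94.84759288 223.41769062]
```

View pics/side22.png

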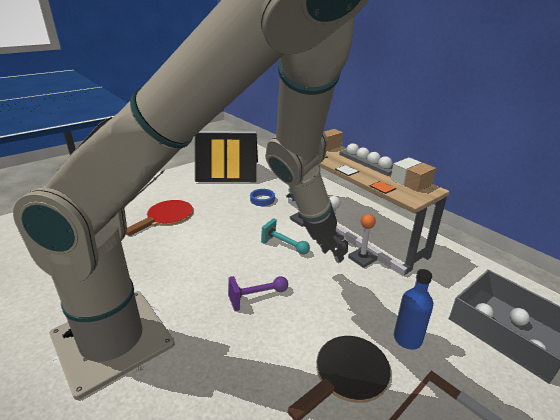

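View pics/scene22.png

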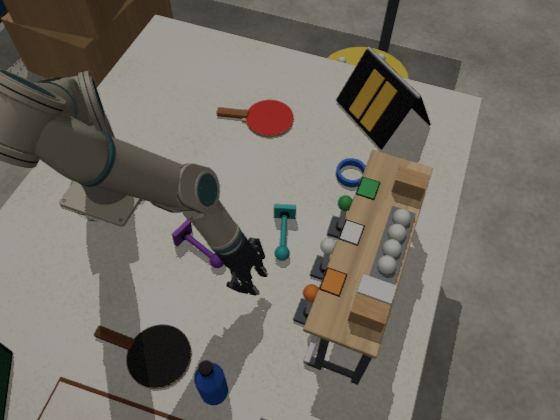

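```bash
python3 -c "
from cell import *
print(read_state()['qd'].round(3)); print(finish_job())"
```

```text
[ 0.001 -0.003 -0.     0.    -0.003 -0.002  0.001]
the job is handed in; nothing more can be done
None
```

The orange post now stands at the rail, in line with the orange tab, with the gripper clear of it. I handed the job in at about 25 s of the 64 s allowed.

- **Tipping up:** I pinched the ball and swung the post up about its foot edge, easing it upright. During the swing the ball shifted about 10 mm within the pads. When I let go, the upright post moved about 4 mm forward but stayed standing.
- **Sliding:** I gripped the foot low and slid the post while turning it about 9° to square it with the rail. I then let go, pressed the foot lightly against the rail with the fingertips, and backed away.

My last checks:

- **Upright:** the ball centre is about 130 mm above the table.
- **Against the rail:** pressing again with about 10 N did not move the post, so I take the foot as flush.
- **In line with the tab:** the two cameras disagree by about 2 to 3 mm. Side gives y about -161 and scene about -163.6, against a target of about -162.5, so their average is on target.
- **Squareness:** I had only rough angle readings for the foot. They ranged from about -2.2° to +0.4°, against -1.3° for the rail.
- **Distance from the rail:** the ball sits about 2 to 3 mm nearer the rack than the line through the white and green balls. I left this, since the rail contact was firm.
- **Other objects:** the other posts, the bat, the bottle and the tape look unmoved in the final pictures. The forces I read stayed under about 20 N.

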